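Dry a batch of silver in the centrifugal dryer

ROBOT

A 6-joint arm with a two-finger parallel gripper is mounted at the origin on the work surface. World frame = base frame: x ahead of the robot, y to its left, z up, the work surface at z = 0. Lengths are in m, angles in degrees, forces in N, time in s.
With the tool pointing down it reaches from about 0.4 to 0.825 m from the base axis. Payload 7 kg.
Tool frame: the origin (TCP) lies midway between the tips of the shut fingers; the grasp point (between the pads) lies 19 mm behind it (ctrl.grip_point_offset is the distance from the TCP to the grasp point, in m); x points along the fingers, y is the direction in which the jaws open and shut, and the axes are right-handed (so a half turn about x gives the same grasp; the last joint's range is limited). The gripper opens to 88 mm and grips with 3 to 60 N. Pads are 19 mm wide; open, the fingers measure 130 mm over their backs; the gripper's body (78 mm by 193 mm) begins 47 mm behind the grasp point.
Start: joints at [-51.159, 20.546, 0.682, 0, -70.136, -16.507], TCP at [0.256, -0.624, 0.227] pointing down, gripper open.
Joint ranges: [-176.03, 176.03], [-82.01, 121.73], [-58.28, 71.71], [-173.87, 95.51], [-174.79, -0.11], [-173.66, 173.66]. Speed limits (degrees/s): [136.94, 136.94, 172.46, 180, 180, 180].

INTERFACE

Orientations are given as [roll, pitch, yaw] about the fixed x, y, z axes, in that order (R = Rz(yaw) Ry(pitch) Rx(roll)).
In Python, from plant import ctrl gives the robot as it stands.
- The arm moves only by the tool drive_tool, never from a script. Its argument "plan" is a list of rows, each a list of 3 entries, a list of its own where there are three numbers: the shift along the tool's x, y, z in m, then the turn, a rotation vector about the tool's x, y, z in degrees, then the opening, from 0 (shut) to 1 (fully open). In form: [[[dx, dy, dz], [wx, wy, wz], grip], ...]. A call has 1 to 20 rows; each row is the pose to reach, as a shift and turn from the pose measured when the call began, along the tool's axes at that moment; what a row does not reach only later rows make up. A row lasts 1/12 s, in which the tool goes at most 41.7 mm and 7.16 degrees, less where a joint would pass 70% of its speed; a pose out of reach is approached as far as the arm can. A call with a gripper value outside its range is refused whole. The fingers move at their own pace and stop on an object; the grip force is fixed at half the most. Time passes only in rows, so rows that repeat a pose let the fingers close. It gives the time, the measured TCP pose, the force and the opening at its end, in the units of the state.
- ctrl.get_obs(): the state, without advancing time (a new reading comes with each control period).
- ctrl.snapshot(name): name is "scene" or "top" or "wrist"; returns the picture (384x512x3 uint8, blue, green, red); there is no depth.
- ctrl.get_calibration(name): a dict with "fx", "fy", "cx", "cy" (pixels), "R" (3x3) and "t" (3): a world point X has camera coordinates R X + t. Camera axes: x right, y down, z forward; pixel columns grow to the right and rows downward; lengths in m; the calibration is good to about 2 mm. A picture is of the moment at which its call begins: read the wrist's pose just before it. get_calibration takes no time and is no camera call; for the wrist camera it gives the pose at the moment of the call.
- ctrl.close_job(): hands the job in, once; it reports no verdict.
Trained networks look in the newest picture that a camera, given by its name, has taken for a name from the list of things; names that differ only in an ending like _2 or _b are one class to them, and where a whole thing is asked for, a point or a joint stands for the part that bears it (a point fixed in the world has none). Each returns a list of dicts, best first, with "confidence" (0 to 1); they miss things now and then, are a little off and sometimes report something else, mostly with a low value. They report only what shows in the picture. A call takes as long as a camera call.
- ctrl.cut_out(camera, name): "pixels" (384x512 bool, what is visible of it) and "pixel" ([column, row] in pixels, amid what is visible of it).
- ctrl.landmark_of(camera, name): "pixel" ([column, row] in pixels: a listed point, or the origin of a listed thing).
The state is a dict: "clock": time; "joint_pos": joint angles; "qvel": joint speeds; "tau": joint torques, N m; "tool_pos": TCP position; "orientation": TCP orientation; "force": force on the tool from outside, world axes, zero at the start; "moment": the same for the moment, N m; "opening": finger opening in m.
Only numpy, scipy, OpenCV 4.12 (cv2) and the standard library are available. Lean on these libraries where they do the work, as an engineer would, in place of code of your own. Each camera call takes 0.05 s, during which the arm holds its last target. There are 200 camera calls.

TASK

Put every silver piece from the black board (bangles and knife handles) into the dryer's drum, set the lid on it properly and swing the bar across until it is closed in its catch. Screw the black knob on the bar clockwise all the way down to its stop so that it clamps the lid, and only then push the start button fully down and let it come up again. Leave the other tools on the bench where they are.

Things in the scene. Friction and masses are not known exactly. Their poses are not given: they have to be found in the camera images.
- dryer: (All sizes in mm.) Centrifugal dryer, fixed: grey housing 250 (x) x 290 (y) x 60 high with an open upright steel drum on it, a pivot post at its +y side and a catch post (246 high) at its -y side, each 125 from the drum's axis, and a control ledge 50 high beyond the housing's -y side. Origin on the bench under the drum's axis, z up, x and y along the housing's sides.
- drum_floor (a point): Centre of the drum's inner floor, 66 above the bench. The drum is 190 across inside, 84 deep, wall 5. Axes as the dryer.
- drum_rim (a point): Centre of the drum's mouth at the height of its rim, 150 above the bench. Axes as the dryer.
- lid: Loose round lid, 0.35 kg, on the bench right of the dryer: rubber spigot 172 across, 10 high; on it a disc 210 across, 8 thick; on top in the middle an upright bar grip 64 long (along x), 16 wide, 18 to 48 above the origin. Origin: centre of the spigot's underside, z up. Seated: spigot in the drum (9 play all round), disc on the rim, origin 10 below the rim.
- swing_bar (a joint): Swing bar's angle in rad about its upright pivot: 0 = closed over the drum's middle, end in the catch, at a stop; grows as it swings to the far side (anticlockwise from above); starts at 1.4 to 1.6. Stays where left (friction 0.1 N m). Steel bar 24 wide, 16 thick, centred 224 above the bench; at angle a it points from the pivot along (sin a, -cos a) in the dryer's axes.
- bar_pivot (a point): The swing bar's pivot axis at bar height: 125 to the +y side of the drum's axis, 224 above the bench. Axes as the dryer.
- bar_handle (a point): Middle of the upright black handle on the swing bar, 215 from the pivot: a cylinder 22 across, from 14 to 48 above the bar's mid-height; this point 34 above it (26 above the bar's top face).
- clamp_knob (a joint): Turn of the clamping screw's knob in rad, growing clockwise seen from above: 0 = fully up, 15.7 = its stop, fully down (2.5 turns); starts at 0 to 2. The screw goes down 6 mm a turn through the bar, 125 from the pivot, and does not back off by itself. Takes 0.05 N m, up to 0.1 once its foot presses the lid.
- knob_grip (a point): Point on the knob's axis at the height to grip it: the knob is a fluted black cylinder 51 across (collides as 47) and 26 high with its axis upright; this point is 17 above its underside and 9 below its top; it moves with bar and screw, 261 to 276 above the bench.
- clamp_foot: Rubber foot 24 across on the lower end of the clamping screw, sprung (3 N per mm, up to 8 mm). Its origin is on the screw's axis, 26 above the foot's underside. With the screw fully up the underside is 10 above the grip of a seated lid; fully down it presses the lid with about 15 N.
- start_button (a joint): Start button's travel in m: 0 = up, 0.007 = fully down; springs back; fully down takes 6 N.
- start_button_top (a point): Centre of the start button's top face, pointing up: a black push button 38 across in a steel collar on the dryer's control ledge, at the near end (about 70 to -x and 180 to -y of the drum's axis), 73 above the bench.
- board: Black work board, fixed, 270 (x) x 250 (y) x 6 thick, to the left of the dryer; the pieces lie on it. Origin under its centre.
- bangle_1: Silver bangle to be dried, a closed ring lying flat: 68 outside, 52 inside (wall 8), 12 high, about 0.13 kg. Origin at the centre of its underside, z the ring's axis. May be absent.
- haft_1: Cast silver knife handle to be dried, lying flat: 93 long along its x, 16 wide (20 at its butt), 12 high, about 0.11 kg. Origin under its middle. May be absent.
- bangle_2: Silver bangle to be dried, a closed ring lying flat: 68 outside, 52 inside (wall 8), 12 high, about 0.13 kg. Origin at the centre of its underside, z the ring's axis. May be absent. Same as bangle_1.
- haft_2: Cast silver knife handle to be dried, lying flat: 93 long along its x, 16 wide (20 at its butt), 12 high, about 0.11 kg. Origin under its middle. May be absent. Same as haft_1.
- spool: Bystander: small wooden spool standing among the pieces, 36 across, 35 high. Origin on its underside, near its middle.
- jar: Bystander: plastic jar with a white fluted screw cap, 64 across, 50 high, beyond the dryer. Origin on its underside, near its middle.
- squeeze_bottle: Bystander: white square bottle 60 x 60 x 110 high, near left. Origin on its underside, near its middle.
- pliers: Bystander: pliers lying flat, about 145 long, 12 high, beyond the dryer to the right. Origin on its underside, near its middle.
- shears: Bystander: hand shears lying flat, about 180 long, 10 high, near right. Origin on its underside, near its middle.
- tweezers: Bystander: steel tweezers lying flat, 120 long, 6 high, beyond the board. Origin on its underside, near its middle.
- wire_coil: Bystander: coil of wire lying flat, 110 across, 8 high, beyond the lid. Origin on its underside, near its middle.

How it is judged (in metres and radians):
On the way, in this order (a step that is already met when the one before it is completed fails the run):
1. every piece is in the drum (horizontal distance between each of bangle_1, bangle_2, haft_1, haft_2 and drum_floor below 0.092 m and z of bangle_1 in the frame of drum_floor between -0.01 and 0.07 m and z of bangle_2 in the frame of drum_floor between -0.01 and 0.07 m and z of haft_1 in the frame of drum_floor between -0.01 and 0.07 m and z of haft_2 in the frame of drum_floor between -0.01 and 0.07 m), for 0.2 s.
2. the lid is seated on the drum (horizontal distance between lid and drum_rim below 0.013 m and z of lid in the frame of drum_rim below -0.007 m and angle between lid's own z axis and vertical below 0.06 rad), for 0.2 s.
3. the swing bar is closed over the lid (all of step 2 and value of joint swing_bar below 0.05 rad), for 0.2 s.
4. the knob is screwed down to its stop and its foot presses the lid (all of step 3 and value of joint clamp_knob above 14.5 rad and contact force between clamp_foot and lid above 5 N), for 0.2 s.
5. the start button is fully down (value of joint start_button above 0.006 m), for 0.04 s.
At the end, for the whole second after the job is handed in: Every piece lies in the drum (under 92 mm off axis); lid seated (under 13 mm off axis, spigot 7 mm in, tilt under 0.06) and still; bar closed (under 0.05 rad); knob down (over 14.5 of 15.7 rad), foot pressing the lid over 5 N; start button was pressed (over 6 of 7 mm) and is up (all of step 1 and all of step 4 and value of joint start_button below 0.0015 m and linear speed of lid below 0.02 m/s); the robot touches nothing.
It fails at once if the start button is pressed before the lid is clamped down (value of joint start_button above 0.004 m and value of joint clamp_knob below 14 rad).
It fails at once if a bystander (spool, jar, bottle, pliers, shears, tweezers or wire coil) is moved more than 5 cm (distance of any of spool, jar, squeeze_bottle, pliers, shears, tweezers, wire_coil from where it was at the start of the episode above 0.05 m).
Of bangle_1, bangle_2, haft_1, haft_2 only 2 to 3 are there at a start; the rules pass over those that are not, and their reading is None.
At some moment in a run one of bangle_1, bangle_2, haft_1, haft_2 may be knocked a few centimetres aside while the robot is not near it.
Once in a run the grip may slacken for a moment while it holds something.
It also fails if it takes over 210 s, if anything falls off the work surface, if the arm or the gripper's body presses on something with over 40 N, if the wrist force passes 120 N, or if a joint passes its speed limit or range.

## Working session

There is one attempt and no reset: what is moved stays moved. The work goes in short steps, Python scripts to look and compute and a tool call to move; the robot and the scene stay as the last step left them, time stands still between calls to the robot, and variables do not carry over. Pictures are saved under pics/ and viewed, about 12 in all and at most 16, crops included, and the job is handed in when it is done.

Besides the shell and the picture viewer there is one more tool, called as name(argument=value, ...) on one line, values as JSON. drive_tool: Moves the arm, as the interface text tells. Its arguments: {"type":"object","properties":{"plan":{"type":"array","items":{"type":"array"}}},"required":["plan"]}

```bash
mkdir -p pics
cat > h.py <<'E'
import numpy as np, cv2
from plant import ctrl
from scipy.spatial.transform import Rotation as Ro
def ray(cam,px):
    c=ctrl.get_calibration(cam);R=np.array(c['R']);t=np.array(c['t'])
    d=R.T@np.array([(px[0]-c['cx'])/c['fx'],(px[1]-c['cy'])/c['fy'],1]);return -R.T@t,d
def at(cam,px,z):
    o,d=ray(cam,px);return o+d*(z-o[2])/d[2]
def proj(cam,X):
    c=ctrl.get_calibration(cam);p=np.array(c['R'])@np.array(X)+np.array(c['t'])
    return np.array([c['fx']*p[0]/p[2]+c['cx'],c['fy']*p[1]/p[2]+c['cy']])
def pose():
    o=ctrl.get_obs();return o,np.array(o['tool_pos']),Ro.from_euler('xyz',o['orientation'],degrees=True)
def st():
    o,p,R=pose();print('t',round(o['clock'],2),'p',p.round(4),'rpy',np.round(o['orientation'],2),'F',np.round(o['force'],1),'op',round(o['opening'],4),'q',np.round(o['joint_pos'],1));print('Rcols x,y,z',R.as_matrix().T.round(3).tolist())
E
python3 - <<'E'
from h import *
np.set_printoptions(suppress=True)
st()
for cam in('top','scene'):
    im=ctrl.snapshot(cam);cv2.imwrite(f'pics/{cam}0.png',im)
    c=ctrl.get_calibration(cam);print(cam,(-np.array(c['R']).T@np.array(c['t'])).round(3),c['fx'])
    for n,z in [('drum_rim',.15),('drum_floor',.066),('lid',0),('bar_handle',.258),('bar_pivot',.224),('knob_grip',.262),('start_button_top',.073),('bangle_1',.006),('haft_1',.006),('spool',0),('board',0),('dryer',0)]:
        for r in ctrl.landmark_of(cam,n)[:4]:
            print(n,np.round(r['pixel'],1),round(r['confidence'],2),at(cam,r['pixel'],z).round(4))
E
```

```text
t 0.0 p [ 0.2563 -0.6239  0.2256] rpy [ 94.65  89.91 116.97] F [-0.5 -0.3  0.5] op 0.0878 q [-51.2  20.6   0.6  -0.  -70.1 -16.5]
Rcols x,y,z [[-0.001, 0.001, -1.0], [-0.38, 0.925, 0.002], [0.925, 0.38, -0.0]]
top [0.265 0.002 1.663] 437.14134206785303
drum_rim [258.8 181.5] 0.89 [ 0.4839 -0.0122  0.15  ]
drum_floor [263.7 187.3] 0.88 [ 0.4746 -0.0313  0.066 ]
lid [362.3 177.9] 0.91 [ 0.5236 -0.4124  0.    ]
lid [344.6 248.8] 0.32 [ 0.253  -0.3385  0.    ]
lid [258.6 186.5] 0.3 [ 0.4862 -0.0131  0.    ]
bar_handle [234.4 113.9] 0.75 [0.6944 0.0718 0.258 ]
bar_handle [302.  130.9] 0.34 [ 0.6387 -0.1526  0.258 ]
bar_pivot [224.4 178.5] 0.81 [0.4821 0.1031 0.224 ]
knob_grip [229.4 139.9] 0.54 [0.6047 0.0865 0.262 ]
start_button_top [311. 204.] 0.52 [ 0.414  -0.2042  0.073 ]
bangle_1 [181.2 198.9] 0.64 [0.4349 0.281  0.006 ]
haft_1 [179.9 169.2] 0.67 [0.5495 0.29   0.006 ]
spool [342.9 252.7] 0.61 [ 0.2385 -0.3319  0.    ]
spool [165.3 183.7] 0.45 [0.4935 0.345  0.    ]
board [166.9 185.6] 0.67 [0.4862 0.3386 0.    ]
dryer [260.3 193.8] 0.77 [ 0.4581 -0.0198  0.    ]
dryer [362.1 179.2] 
[... 153 characters left out ...]
] 0.64 [ 0.4805 -0.0168  0.066 ]
lid [170.5 143.6] 0.96 [ 0.5179 -0.429   0.    ]
lid [222.9 214. ] 0.48 [ 0.5213 -0.0678  0.    ]
bar_handle [183.3 237.5] 0.72 [0.695  0.0704 0.258 ]
bar_pivot [272.9 210.2] 0.62 [0.4754 0.1123 0.224 ]
knob_grip [223.9 220. ] 0.95 [0.5982 0.0864 0.262 ]
start_button_top [235.1 158.1] 0.54 [ 0.3941 -0.1848  0.073 ]
bangle_1 [320.5 285.6] 0.74 [0.4246 0.2846 0.006 ]
haft_1 [286.2 308.4] 0.78 [0.5415 0.2793 0.006 ]
haft_1 [171.3 146.2] 0.67 [ 0.523  -0.4107  0.006 ]
haft_1 [187.7 238.3] 0.21 [ 0.6557 -0.0537  0.006 ]
spool [312.5 315.2] 0.62 [0.4936 0.3323 0.    ]
board [311.1 319.9] 0.94 [0.5046 0.3394 0.    ]
dryer [247.1 218.9] 0.85 [ 0.4685 -0.0093  0.    ]
```

```bash
python3 -c "
import cv2
a=cv2.imread('pics/top0.png')[90:280,130:400];b=cv2.imread('pics/scene0.png')
cv2.imwrite('pics/a.png',cv2.resize(a,(798,562),interpolation=cv2.INTER_CUBIC))"
```

```text
(no output)
```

View pics/a.png

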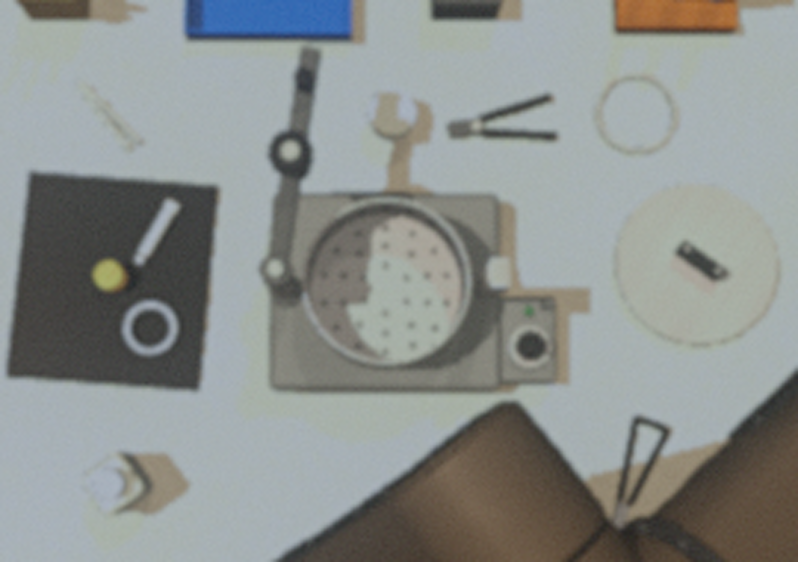

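View pics/scene0.png

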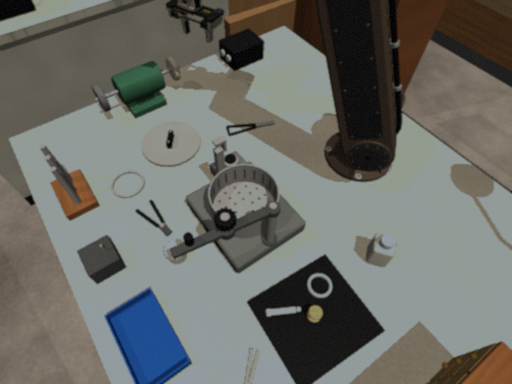

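Two pieces are present. In the zoomed top view there is a bangle at about (150,327) and a haft at about (156,233), with the spool beside them at (110,275). The lid is at (697,265), the button at (530,345), and the bar is swung to the far side. Next I'll go above the board.

```bash
cat >> h.py <<'E'
def plan(*wps):
    """(x,y,z[,jaw yaw deg]) -> shift,turn in tool axes; tool kept pointing down"""
    o,p,R=pose();st()
    for w in wps:
        s=R.inv().apply(np.array(w[:3])-p)
        M=R.as_matrix();cur=np.degrees(np.arctan2(M[1,1],M[0,1]));y=np.radians(w[3] if len(w)>3 else cur)
        T=Ro.from_matrix(np.array([[0,0,-1],[np.cos(y),np.sin(y),0],np.cross([0,0,-1],[np.cos(y),np.sin(y),0])]).T)
        rv=(R.inv()*T).as_rotvec(degrees=True)
        print(w,'->',s.round(4).tolist(),rv.round(2).tolist(),'rows',max(int(np.ceil(np.linalg.norm(s)/.0417)),int(np.ceil(np.linalg.norm(rv)/7.16))),'yaw',round(cur,1))
E
python3 -c "
from h import *
plan((.4,-.4,.4,112),(.45,0.0,.42,180),(.5,.27,.3,240))"
```

```text
t 1.3 p [ 0.2565 -0.6244  0.2266] rpy [-133.74   90.   -111.41] F [-0.1 -0.7  0.6] op 0.0877 q [-51.2  20.5   0.7   0.  -70.1 -16.5]
Rcols x,y,z [[-0.0, -0.0, -1.0], [-0.38, 0.925, -0.0], [0.925, 0.38, -0.0]]
(0.4, -0.4, 0.4, 112) -> [-0.1734, 0.153, 0.218] [0.34, -0.0, 0.0] rows 8 yaw 112.3
(0.45, 0.0, 0.42, 180) -> [-0.1934, 0.504, 0.4163] [-67.66, -0.0, 0.0] rows 17 yaw 112.3
(0.5, 0.27, 0.3, 240) -> [-0.0735, 0.7347, 0.5651] [-127.66, -0.0, -0.0] rows 23 yaw 112.3
```

drive_tool(plan=[[[-0.1734, 0.153, 0.218], [-50, 0, 0], 1], [[-0.1734, 0.153, 0.218], [-50, 0, 0], 1], [[-0.1734, 0.153, 0.218], [-50, 0, 0], 1], [[-0.1734, 0.153, 0.218], [-50, 0, 0], 1], [[-0.1734, 0.153, 0.218], [-50, 0, 0], 1], [[-0.1734, 0.153, 0.218], [-50, 0, 0], 1], [[-0.1734, 0.153, 0.218], [-50, 0, 0], 1], [[-0.1934, 0.504, 0.4163], [-127.6, 0, 0], 1], [[-0.1934, 0.504, 0.4163], [-127.6, 0, 0], 1], [[-0.1934, 0.504, 0.4163], [-127.6, 0, 0], 1], [[-0.1934, 0.504, 0.4163], [-127.6, 0, 0], 1], [[-0.1934, 0.504, 0.4163], [-127.6, 0, 0], 1], [[-0.1934, 0.504, 0.4163], [-127.6, 0, 0], 1], [[-0.1934, 0.504, 0.4163], [-127.6, 0, 0], 1], [[-0.1934, 0.504, 0.4163], [-127.6, 0, 0], 1], [[-0.1934, 0.504, 0.4163], [-127.6, 0, 0], 1], [[-0.1934, 0.504, 0.4163], [-127.6, 0, 0], 1], [[-0.0735, 0.7347, 0.5651], [-127.6, 0, 0], 1], [[-0.0735, 0.7347, 0.5651], [-127.6, 0, 0], 1], [[-0.0735, 0.7347, 0.5651], [-127.6, 0, 0], 1]])

```text
clock: 2.97
tool_pos: [0.4695, 0.1078, 0.3708]
orientation: [-113.2, 89.9, 36.8]
force: [1.5, -0.0, -0.2]
opening: 0.0877
```

```bash
python3 -c "
from h import *
plan((.5,.27,.3,240),(.46,.27,.3,240))"
```

```text
t 2.97 p [0.4695 0.1078 0.3708] rpy [-113.18   89.88   36.83] F [ 1.5 -0.  -0.2] op 0.0877 q [ 36.4  -1.9  -8.2  -0.  -83.5  23.6]
Rcols x,y,z [[0.002, 0.001, -1.0], [-0.5, -0.866, -0.002], [-0.866, 0.5, -0.001]]
(0.5, 0.27, 0.3, 240) -> [0.0711, -0.1556, 0.0547] [0.01, -0.05, 0.11] rows 5 yaw -120.0
(0.46, 0.27, 0.3, 240) -> [0.071, -0.1356, 0.0894] [0.01, -0.05, 0.11] rows 5 yaw -120.0
```

drive_tool(plan=[[[0.071, -0.15, 0.07], [0, 0, 0], 1], [[0.071, -0.15, 0.07], [0, 0, 0], 1], [[0.071, -0.15, 0.07], [0, 0, 0], 1], [[0.071, -0.15, 0.07], [0, 0, 0], 1], [[0.071, -0.15, 0.07], [0, 0, 0], 1], [[0.071, -0.15, 0.07], [0, 0, 0], 1], [[0.071, -0.15, 0.07], [0, 0, 0], 1]])

```text
clock: 3.55
tool_pos: [0.4837, 0.2733, 0.2994]
orientation: [-159.7, 90.0, -9.6]
force: [0.0, -1.0, 0.7]
opening: 0.0876
```

```bash
cat >> h.py <<'E'
def look(name,things,view=True):
    im=ctrl.snapshot('wrist')
    for n,z in things:
        for r in ctrl.cut_out('wrist',n)[:2]:
            m=r['pixels'].astype(np.uint8);pts=np.argwhere(m)[:,::-1].astype(np.float32)
            W=np.array([at('wrist',q,z)[:2] for q in pts[::max(1,len(pts)//600)]])
            c=W.mean(0);u,s,v=np.linalg.svd(W-c,full_matrices=False);e=(W-c)@v.T
            print('cut',n,round(r['confidence'],2),r['pixel'],'c',c.round(4),'mid',(c+((e.max(0)+e.min(0))/2)@v).round(4),'axis',np.degrees(np.arctan2(v[0,1],v[0,0])).round(1),'ext',np.ptp(e,axis=0).round(3),len(pts))
            cs,_=cv2.findContours(m,0,2);cv2.drawContours(im,cs,-1,(0,0,255),1)
        for r in ctrl.landmark_of('wrist',n)[:2]: print('  lm',n,round(r['confidence'],2),np.round(r['pixel'],1),at('wrist',r['pixel'],z).round(4))
    cv2.imwrite(f'pics/{name}.png',im)
E
python3 -c "
from h import *
st();look('w1',[('haft_1',.012),('bangle_1',.012),('spool',.03)])"
```

```text
t 3.55 p [0.4837 0.2733 0.2994] rpy [-159.67   89.96   -9.57] F [ 0.  -1.   0.7] op 0.0876 q [ 49.7   7.   -7.9   0.  -75.2  10.4]
Rcols x,y,z [[0.001, -0.0, -1.0], [-0.498, -0.867, -0.0], [-0.867, 0.498, -0.001]]
cut haft_1 0.67 [226.1, 116.3] c [0.5572 0.2785] mid [0.5543 0.2797] axis 150.9 ext [0.092 0.019] 695
  lm haft_1 0.68 [229.  122.5] [0.5487 0.2789 0.012 ]
cut bangle_1 0.73 [259.5, 201.4] c [0.4277 0.2853] mid [0.429  0.2842] axis -162.4 ext [0.071 0.069] 675
  lm bangle_1 0.81 [267.3 188. ] [0.4312 0.2791 0.012 ]
cut spool 0.8 [214.2, 173.2] c [0.4954 0.334 ] mid [0.4954 0.3337] axis 119.0 ext [0.043 0.035] 531
  lm spool 0.58 [217. 169.] [0.4992 0.3284 0.03  ]
```

View pics/w1.png

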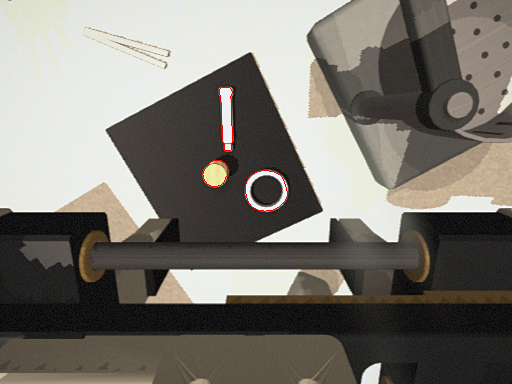

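Wrist view: haft at (227,118), bangle at (267,190), spool at (215,173), and the masks fit them. I'll grasp the haft.

```bash
python3 -c "
from h import *
plan((.555,.279,.09,241),(.555,.279,.0085,241))"
```

```text
t 3.9 p [0.4842 0.272  0.3009] rpy [-108.48   89.8    41.47] F [-0.4  0.4 -1.4] op 0.0874 q [ 49.6   6.8  -7.9   0.  -75.1  10.4]
Rcols x,y,z [[0.003, 0.002, -1.0], [-0.501, -0.866, -0.003], [-0.866, 0.501, -0.001]]
(0.555, 0.279, 0.09, 241) -> [0.2111, -0.0408, -0.0576] [-1.05, -0.07, 0.19] rows 6 yaw -120.0
(0.555, 0.279, 0.0085, 241) -> [0.2926, -0.0405, -0.0575] [-1.05, -0.07, 0.19] rows 8 yaw -120.0
```

drive_tool(plan=[[[0.211, -0.041, -0.0576], [-1, 0, 0], 0.55], [[0.211, -0.041, -0.0576], [-1, 0, 0], 0.55], [[0.211, -0.041, -0.0576], [-1, 0, 0], 0.55], [[0.211, -0.041, -0.0576], [-1, 0, 0], 0.55], [[0.211, -0.041, -0.0576], [-1, 0, 0], 0.55], [[0.211, -0.041, -0.0576], [-1, 0, 0], 0.55], [[0.211, -0.041, -0.0576], [-1, 0, 0], 0.55], [[0.25, -0.0405, -0.0576], [-1, 0, 0], 0.55], [[0.275, -0.0405, -0.0576], [-1, 0, 0], 0.55], [[0.2922, -0.0405, -0.0576], [-1, 0, 0], 0.55], [[0.2922, -0.0405, -0.0576], [-1, 0, 0], 0.55], [[0.2922, -0.0405, -0.0576], [-1, 0, 0], 0], [[0.2922, -0.0405, -0.0576], [-1, 0, 0], 0], [[0.2922, -0.0405, -0.0576], [-1, 0, 0], 0], [[0.2922, -0.0405, -0.0576], [-1, 0, 0], 0], [[0.2922, -0.0405, -0.0576], [-1, 0, 0], 0], [[0.2922, -0.0405, -0.0576], [-1, 0, 0], 0], [[0.2922, -0.0405, -0.0576], [-1, 0, 0], 0]])

```text
clock: 5.4
tool_pos: [0.5554, 0.2792, 0.0099]
orientation: [-111.1, 89.7, 39.8]
force: [-1.8, 0.3, 7.1]
opening: 0.0159
```

```bash
python3 -c "
from h import *
plan((.52,.2,.26,240),(.48,-.01,.26,210),(.48,-.01,.12,210))"
```

```text
t 5.4 p [0.5554 0.2792 0.0099] rpy [-111.14   89.73   39.82] F [-1.8  0.3  7.1] op 0.0159 q [ 44.7  27.6 -20.3   0.  -41.8  16.3]
Rcols x,y,z [[0.004, 0.003, -1.0], [-0.485, -0.874, -0.004], [-0.874, 0.485, -0.002]]
(0.52, 0.2, 0.26, 240) -> [-0.2505, 0.0854, -0.0079] [0.97, -0.09, 0.25] rows 7 yaw -119.0
(0.48, -0.01, 0.26, 210) -> [-0.2512, 0.2884, -0.0748] [30.97, -0.03, 0.27] rows 10 yaw -119.0
(0.48, -0.01, 0.12, 210) -> [-0.1112, 0.289, -0.0746] [30.97, -0.03, 0.27] rows 8 yaw -119.0
```

```bash
python3 -c "
from h import *
plan((.555,.279,.34,241),(.48,-.02,.34,180),(.48,-.02,.1,180))"
```

```text
t 5.4 p [0.5554 0.2792 0.0099] rpy [-111.14   89.73   39.82] F [-1.8  0.3  7.1] op 0.0159 q [ 44.7  27.6 -20.3   0.  -41.8  16.3]
Rcols x,y,z [[0.004, 0.003, -1.0], [-0.485, -0.874, -0.004], [-0.874, 0.485, -0.002]]
(0.555, 0.279, 0.34, 241) -> [-0.3301, -0.001, -0.0003] [-0.03, -0.1, 0.25] rows 8 yaw -119.0
(0.48, -0.02, 0.34, 180) -> [-0.3313, 0.2968, -0.0798] [60.97, 0.05, 0.28] rows 11 yaw -119.0
(0.48, -0.02, 0.1, 180) -> [-0.0913, 0.2978, -0.0794] [60.97, 0.05, 0.28] rows 9 yaw -119.0
```

drive_tool(plan=[[[-0.03, 0, 0], [0, 0, 0], 0], [[-0.07, 0, 0], [0, 0, 0], 0], [[-0.11, 0, 0], [0, 0, 0], 0], [[-0.33, 0, 0], [0, 0, 0], 0], [[-0.33, 0, 0], [0, 0, 0], 0], [[-0.33, 0, 0], [0, 0, 0], 0], [[-0.33, 0, 0], [0, 0, 0], 0], [[-0.33, 0, 0], [10, 0, 0], 0], [[-0.33, 0, 0], [17, 0, 0], 0], [[-0.331, 0.297, -0.08], [61, 0, 0.2], 0], [[-0.331, 0.297, -0.08], [61, 0, 0.2], 0], [[-0.331, 0.297, -0.08], [61, 0, 0.2], 0], [[-0.331, 0.297, -0.08], [61, 0, 0.2], 0], [[-0.331, 0.297, -0.08], [61, 0, 0.2], 0], [[-0.331, 0.297, -0.08], [61, 0, 0.2], 0], [[-0.331, 0.297, -0.08], [61, 0, 0.2], 0], [[-0.331, 0.297, -0.08], [61, 0, 0.2], 0], [[-0.331, 0.297, -0.08], [61, 0, 0.2], 0], [[-0.331, 0.297, -0.08], [61, 0, 0.2], 0]])

```text
clock: 6.98
tool_pos: [0.4796, -0.0212, 0.3399]
orientation: [-32.7, 89.9, 57.1]
force: [0.5, 0.3, -1.4]
opening: 0.0158
```

```bash
python3 -c "
from h import *
plan((.478,-.018,.1,180))
look('w2',[('drum_rim',.15),('drum_floor',.066)])"
```

```text
t 6.98 p [ 0.4796 -0.0212  0.3399] rpy [-32.75  89.88  57.1 ] F [ 0.5  0.3 -1.4] op 0.0158 q [ 21.   -1.6 -11.8  -0.1 -79.7 -21.1]
Rcols x,y,z [[0.001, 0.002, -1.0], [-1.0, 0.003, -0.001], [0.003, 1.0, 0.002]]
(0.478, -0.018, 0.1, 180) -> [0.2399, 0.0019, 0.0028] [-0.15, 0.1, 0.07] rows 6 yaw 179.9
cut drum_rim 0.6 [264.9, 117.0] c [ 0.486  -0.0677] mid [0.5435 0.0312] axis 41.4 ext [0.527 0.287] 30460
  lm drum_rim 0.72 [259.3 171.4] [ 0.4735 -0.0172  0.15  ]
  lm drum_floor 0.78 [255.9 159.8] [ 0.4771 -0.0174  0.066 ]
  lm drum_floor 0.33 [261.2 296.6] [0.4677 0.2186 0.066 ]
```

View pics/w2.png

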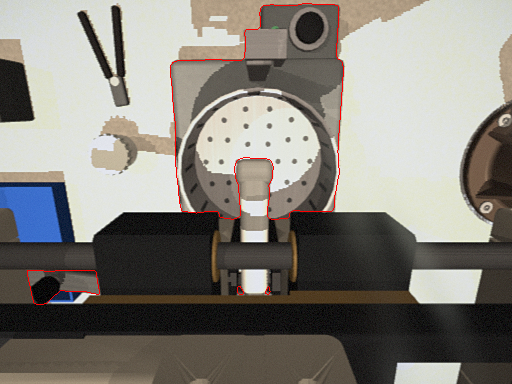

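Haft held over the drum, whose centre is about (0.477, -0.017). I'll lower and release.

drive_tool(plan=[[[0.24, 0.002, 0.003], [0, 0, 0], 0], [[0.24, 0.002, 0.003], [0, 0, 0], 0], [[0.24, 0.002, 0.003], [0, 0, 0], 0], [[0.24, 0.002, 0.003], [0, 0, 0], 0], [[0.24, 0.002, 0.003], [0, 0, 0], 0], [[0.24, 0.002, 0.003], [0, 0, 0], 0], [[0.24, 0.002, 0.003], [0, 0, 0], 0], [[0.24, 0.002, 0.003], [0, 0, 0], 0.5], [[0.24, 0.002, 0.003], [0, 0, 0], 0.5], [[0.24, 0.002, 0.003], [0, 0, 0], 0.5], [[0.24, 0.002, 0.003], [0, 0, 0], 0.5], [[0.24, 0.002, 0.003], [0, 0, 0], 0.5], [[0, 0, 0], [0, 0, 0], 0.5], [[0, 0, 0], [0, 0, 0], 0.5], [[0, 0, 0], [0, 0, 0], 0.5], [[0, 0, 0], [0, 0, 0], 0.5], [[0, 0, 0], [0, 0, 0], 0.5], [[0, 0, 0], [0, 0, 0], 0.5], [[0, 0, 0], [0, 0, 0], 0.5]])

```text
clock: 8.82
tool_pos: [0.4829, -0.0197, 0.3481]
orientation: [-76.2, 89.2, 13.9]
force: [1.0, 0.3, 0.3]
opening: 0.0435
```

```bash
python3 -c "
from h import *
plan((.44,.27,.34,290),(.44,.27,.25,290))
look('w3',[('haft_1',.072)])"
```

```text
t 8.82 p [ 0.4829 -0.0197  0.3481] rpy [-76.16  89.22  13.9 ] F [1.  0.3 0.3] op 0.0435 q [ 21.1  -1.9 -11.1   0.1 -80.  -21.1]
Rcols x,y,z [[0.013, 0.003, -1.0], [-1.0, -0.001, -0.013], [-0.001, 1.0, 0.003]]
(0.44, 0.27, 0.34, 290) -> [0.0085, 0.0427, 0.2897] [-109.94, -0.6, 0.69] rows 16 yaw -179.9
(0.44, 0.27, 0.25, 290) -> [0.0985, 0.0439, 0.2894] [-109.94, -0.6, 0.69] rows 16 yaw -179.9
cut haft_1 0.94 [259.3, 158.5] c [ 0.475  -0.0185] mid [ 0.4746 -0.0144] axis 90.6 ext [0.09  0.019] 577
  lm haft_1 0.79 [258.2 162.7] [ 0.4738 -0.0136  0.072 ]
```

drive_tool(plan=[[[0.01, 0.0427, 0.2897], [-110, -0.6, 0.7], 1], [[0.01, 0.0427, 0.2897], [-110, -0.6, 0.7], 1], [[0.01, 0.0427, 0.2897], [-110, -0.6, 0.7], 1], [[0.01, 0.0427, 0.2897], [-110, -0.6, 0.7], 1], [[0.01, 0.0427, 0.2897], [-110, -0.6, 0.7], 1], [[0.01, 0.0427, 0.2897], [-110, -0.6, 0.7], 1], [[0.01, 0.0427, 0.2897], [-110, -0.6, 0.7], 1], [[0.01, 0.0427, 0.2897], [-110, -0.6, 0.7], 1], [[0.01, 0.0427, 0.2897], [-110, -0.6, 0.7], 1], [[0.01, 0.0427, 0.2897], [-110, -0.6, 0.7], 1], [[0.01, 0.0427, 0.2897], [-110, -0.6, 0.7], 1], [[0.01, 0.0427, 0.2897], [-110, -0.6, 0.7], 1], [[0.07, 0.0427, 0.2897], [-110, -0.6, 0.7], 1], [[0.098, 0.0427, 0.2897], [-110, -0.6, 0.7], 1], [[0.098, 0.0427, 0.2897], [-110, -0.6, 0.7], 1], [[0.098, 0.0427, 0.2897], [-110, -0.6, 0.7], 1], [[0.098, 0.0427, 0.2897], [-110, -0.6, 0.7], 1]])

```text
clock: 10.38
tool_pos: [0.4364, 0.2695, 0.2407]
orientation: [-3.3, 89.1, -163.1]
force: [1.3, -1.0, 0.1]
opening: 0.0876
```

```bash
python3 -c "
from h import *
st()
look('w4',[('bangle_1',.018),('spool',.035)])
plan((.43,.285,.1,290),(.43,.285,.009,290))"
```

```text
t 10.38 p [0.4364 0.2695 0.2407] rpy [  -3.28   89.15 -163.13] F [ 1.3 -1.   0.1] op 0.0876 q [ 53.3   5.2 -17.4  -0.5 -68.2  57.1]
Rcols x,y,z [[-0.014, -0.004, -1.0], [0.344, -0.939, -0.001], [-0.939, -0.344, 0.015]]
cut bangle_1 0.75 [256.7, 173.5] c [0.4306 0.2849] mid [0.4299 0.285 ] axis 142.3 ext [0.068 0.067] 979
cut spool 0.58 [217.0, 101.1] c [0.4953 0.3367] mid [0.4953 0.3365] axis -61.8 ext [0.038 0.035] 754
  lm spool 0.95 [221.2 104.5] [0.4933 0.3339 0.035 ]
t 10.63 p [0.4373 0.2706 0.243 ] rpy [ -16.8    89.35 -176.85] F [-0.2  0.4  1. ] op 0.088 q [ 53.3   5.  -17.2  -0.5 -68.2  56.9]
Rcols x,y,z [[-0.011, -0.001, -1.0], [0.341, -0.94, -0.003], [-0.94, -0.341, 0.011]]
(0.43, 0.285, 0.1, 290) -> [0.1431, -0.0156, 0.0004] [-0.05, 0.62, 0.19] rows 4 yaw -70.0
(0.43, 0.285, 0.009, 290) -> [0.2341, -0.0153, -0.0006] [-0.05, 0.62, 0.19] rows 6 yaw -70.0
```

Bangle is steady at (0.430, 0.285).

drive_tool(plan=[[[0.143, -0.0156, 0], [0, 0.6, 0.2], 1], [[0.143, -0.0156, 0], [0, 0.6, 0.2], 1], [[0.143, -0.0156, 0], [0, 0.6, 0.2], 1], [[0.143, -0.0156, 0], [0, 0.6, 0.2], 1], [[0.143, -0.0156, 0], [0, 0.6, 0.2], 1], [[0.18, -0.0153, 0], [0, 0.6, 0.2], 1], [[0.21, -0.0153, -0.0005], [0, 0.6, 0.2], 1], [[0.2335, -0.0153, -0.0005], [0, 0.6, 0.2], 1], [[0.2335, -0.0153, -0.0005], [0, 0.6, 0.2], 1], [[0.2335, -0.0153, -0.0005], [0, 0.6, 0.2], 0], [[0.2335, -0.0153, -0.0005], [0, 0.6, 0.2], 0], [[0.2335, -0.0153, -0.0005], [0, 0.6, 0.2], 0], [[0.2335, -0.0153, -0.0005], [0, 0.6, 0.2], 0], [[0.2335, -0.0153, -0.0005], [0, 0.6, 0.2], 0], [[0.2335, -0.0153, -0.0005], [0, 0.6, 0.2], 0]])

```text
clock: 11.88
tool_pos: [0.4307, 0.2858, 0.0113]
orientation: [-152.8, 89.9, 47.1]
force: [-2.0, -0.3, 7.2]
opening: 0.0661
```

```bash
python3 -c "
from h import *
plan((.43,.285,.36,290),(.475,-.02,.36,180),(.475,-.02,.105,180))"
```

```text
t 11.88 p [0.4307 0.2858 0.0113] rpy [-152.83   89.87   47.14] F [-2.  -0.3  7.2] op 0.0661 q [ 55.4  20.  -33.9   0.  -35.9  54.6]
Rcols x,y,z [[0.002, 0.002, -1.0], [0.341, -0.94, -0.001], [-0.94, -0.341, -0.002]]
(0.43, 0.285, 0.36, 290) -> [-0.3487, 0.0001, 0.0002] [-0.03, -0.12, 0.06] rows 9 yaw -70.0
(0.475, -0.02, 0.36, 180) -> [-0.3491, 0.3022, 0.0621] [109.97, -0.02, 0.15] rows 16 yaw -70.0
(0.475, -0.02, 0.105, 180) -> [-0.0941, 0.3024, 0.0626] [109.97, -0.02, 0.15] rows 16 yaw -70.0
```

drive_tool(plan=[[[-0.03, 0, 0], [0, 0, 0], 0], [[-0.07, 0, 0], [0, 0, 0], 0], [[-0.11, 0, 0], [0, 0, 0], 0], [[-0.349, 0, 0], [7, 0, 0], 0], [[-0.349, 0, 0], [14, 0, 0], 0], [[-0.349, 0, 0], [21, 0, 0], 0], [[-0.349, 0, 0], [28, 0, 0], 0], [[-0.349, 0, 0], [35, 0, 0], 0], [[-0.349, 0, 0], [42, 0, 0], 0], [[-0.349, 0.302, 0.062], [110, 0, 0], 0], [[-0.349, 0.302, 0.062], [110, 0, 0], 0], [[-0.349, 0.302, 0.062], [110, 0, 0], 0], [[-0.349, 0.302, 0.062], [110, 0, 0], 0], [[-0.349, 0.302, 0.062], [110, 0, 0], 0], [[-0.349, 0.302, 0.062], [110, 0, 0], 0], [[-0.349, 0.302, 0.062], [110, 0, 0], 0], [[-0.349, 0.302, 0.062], [110, 0, 0], 0], [[-0.349, 0.302, 0.062], [110, 0, 0], 0], [[-0.349, 0.302, 0.062], [110, 0, 0], 0], [[-0.349, 0.302, 0.062], [110, 0, 0], 0]])

```text
clock: 13.55
tool_pos: [0.4744, -0.0206, 0.3604]
orientation: [-44.3, 89.8, 45.4]
force: [-0.2, 0.1, -0.1]
opening: 0.0657
```

```bash
python3 -c "
from h import *
plan((.475,-.02,.1,180))"
```

```text
t 13.55 p [ 0.4744 -0.0206  0.3604] rpy [-44.29  89.82  45.43] F [-0.2  0.1 -0.1] op 0.0657 q [ 21.3  -2.5 -10.   -0.1 -82.3 -21.5]
Rcols x,y,z [[0.002, 0.002, -1.0], [-1.0, 0.005, -0.002], [0.005, 1.0, 0.002]]
(0.475, -0.02, 0.1, 180) -> [0.2604, 0.0, 0.0] [-0.28, 0.13, 0.12] rows 7 yaw 179.7
```

drive_tool(plan=[[[0.26, 0, 0], [0, 0, 0], 0], [[0.26, 0, 0], [0, 0, 0], 0], [[0.26, 0, 0], [0, 0, 0], 0], [[0.26, 0, 0], [0, 0, 0], 0], [[0.26, 0, 0], [0, 0, 0], 0], [[0.26, 0, 0], [0, 0, 0], 0], [[0.26, 0, 0], [0, 0, 0], 0], [[0.26, 0, 0], [0, 0, 0], 0], [[0.26, 0, 0], [0, 0, 0], 1], [[0.26, 0, 0], [0, 0, 0], 1], [[0.26, 0, 0], [0, 0, 0], 1], [[0.26, 0, 0], [0, 0, 0], 1], [[0.26, 0, 0], [0, 0, 0], 1], [[0, 0, 0], [0, 0, 0], 1], [[0, 0, 0], [0, 0, 0], 1], [[0, 0, 0], [0, 0, 0], 1], [[0, 0, 0], [0, 0, 0], 1], [[0, 0, 0], [0, 0, 0], 1], [[0, 0, 0], [0, 0, 0], 1], [[0, 0, 0], [0, 0, 0], 1]])

```text
clock: 15.22
tool_pos: [0.4764, -0.021, 0.3685]
orientation: [-74.7, 89.2, 15.1]
force: [0.7, 0.4, 1.3]
opening: 0.0875
```

```bash
python3 -c "
from h import *
st()
look('w5',[('haft_1',.072),('bangle_1',.072),('drum_rim',.15),('start_button_top',.073)])
plan((.48,-.36,.30,140))"
```

```text
t 15.22 p [ 0.4764 -0.021   0.3685] rpy [-74.66  89.21  15.08] F [0.7 0.4 1.3] op 0.0875 q [ 21.3  -2.8  -9.4   0.1 -82.6 -21.5]
Rcols x,y,z [[0.013, 0.004, -1.0], [-1.0, 0.005, -0.013], [0.004, 1.0, 0.004]]
cut haft_1 0.78 [255.4, 155.6] c [ 0.4772 -0.0176] mid [ 0.4773 -0.013 ] axis 90.5 ext [0.092 0.018] 464
  lm haft_1 0.98 [255.1 162.1] [ 0.4742 -0.0114  0.072 ]
cut bangle_1 0.94 [268.3, 170.7] c [ 0.4721 -0.0148] mid [ 0.4723 -0.0146] axis 135.5 ext [0.07  0.067] 716
  lm bangle_1 0.76 [255.3 160.4] [ 0.4719 -0.015   0.072 ]
cut drum_rim 0.67 [260.0, 134.7] c [ 0.4657 -0.0454] mid [ 0.4783 -0.0018] axis 75.7 ext [0.418 0.226] 31881
cut drum_rim 0.52 [122.5, 59.7] c [ 0.6306 -0.1477] mid [ 0.6308 -0.1456] axis 97.5 ext [0.099 0.043] 1407
  lm drum_rim 0.82 [258.5 168.8] [ 0.4678 -0.0175  0.15  ]
  lm drum_rim 0.26 [255.3 158.2] [ 0.4719 -0.0313  0.15  ]
cut start_button_top 0.76 [304.7, 29.8] c [ 0.4018 -0.1938] mid [ 0.4016 -0.1934] axis 71.5 ext [0.04  0.037] 683
  lm start_button_top 0.58 [303.8  32. ] [ 0.4039 -0.1944  0.073 ]
t 15.67 p [ 0.4741 -0.0207  0.3595] rpy [-13.97  89.9   75.75] F [ 0.1 -0.2  0.2] op 0.0875 q [ 21.3  -2.4 -10.1  -0.1 -82.2 -21.5]
Rcols x,y,z [[0.0, 0.002, -1.0], [-1.0, 0.005, -0.0], [0.005, 1.0, 0.002]]
(0.48, -0.36, 0.3, 140) -> [0.0589, -0.0075, -0.3394] [39.72, 0.1, -0.01] rows 9 yaw 179.7
```

View pics/w5.png

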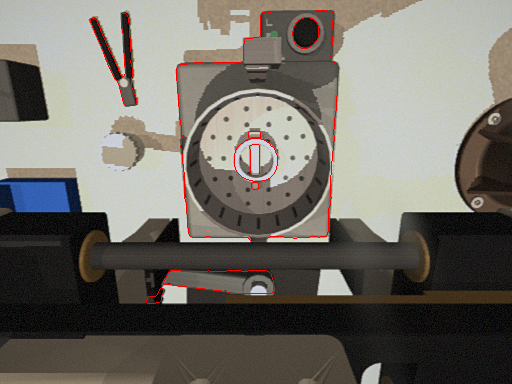

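Both pieces are in the drum at about (256,158). The lid needs a good drum centre, so I'll fit the rim circle.

Run:
```python
from h import *
from scipy.optimize import minimize
im=ctrl.snapshot('wrist');cv2.imwrite('pics/w6.png',im)
g=cv2.GaussianBlur(cv2.cvtColor(im,cv2.COLOR_BGR2GRAY),(0,0),1.2).astype(float)
th=np.radians(np.arange(0,360,2))
def samp(x,y,r):
    P=np.array([proj('wrist',(x+r*np.cos(t),y+r*np.sin(t),.15)) for t in th]).astype(np.float32)
    v=cv2.remap(g,P[:,0],P[:,1],cv2.INTER_LINEAR)[:,0];return v[(P[:,1]<205)]
# steel rim ring bright (r=.0975) vs. inside/outside
best=[]
for x in np.arange(.462,.49,.002):
    for y in np.arange(-.03,0.002,.002):
        a=samp(x,y,.0975);n=min(map(len,(a,samp(x,y,.092),samp(x,y,.103))))
        best.append(((2*np.median(a)-np.median(samp(x,y,.090))-np.median(samp(x,y,.105))),x,y))
best.sort(reverse=True);print(np.round(best[:8],4))
for n in('drum_rim','drum_floor'):
    for r in ctrl.landmark_of('wrist',n)[:1]:print(n,r['pixel'],at('wrist',r['pixel'],.15 if 'rim' in n else .066).round(4))
m=[r for r in ctrl.cut_out('wrist','bangle_1')][:1]
```

```text
Traceback (most recent call last):
  File "h.py", line 10, in proj
    c=ctrl.get_calibration(cam);p=np.array(c['R'])@np.array(X)+np.array(c['t'])
ValueError: time passes only in moves, steps and waits
```

drive_tool(plan=[[[0, 0, -0.1], [7, 0, 0], 1], [[0.06, -0.007, -0.34], [40, 0, 0], 1], [[0.06, -0.007, -0.34], [40, 0, 0], 1], [[0.06, -0.007, -0.34], [40, 0, 0], 1], [[0.06, -0.007, -0.34], [40, 0, 0], 1], [[0.06, -0.007, -0.34], [40, 0, 0], 1], [[0.06, -0.007, -0.34], [40, 0, 0], 1], [[0.06, -0.007, -0.34], [40, 0, 0], 1], [[0.06, -0.007, -0.34], [40, 0, 0], 1], [[0.06, -0.007, -0.34], [40, 0, 0], 1], [[0.06, -0.007, -0.34], [40, 0, 0], 1], [[0.06, -0.007, -0.34], [40, 0, 0], 1], [[0.06, -0.007, -0.34], [40, 0, 0], 1]])

```text
clock: 16.8
tool_pos: [0.4799, -0.3597, 0.2995]
orientation: [-0.4, 89.9, 49.4]
force: [-0.1, 0.1, 0.7]
opening: 0.0878
```

Run:
```python
from h import *
st()
look('w7',[('lid',.018),('drum_rim',.15)])
im=cv2.imread('pics/w7.png')
```

```text
t 16.8 p [ 0.4799 -0.3597  0.2995] rpy [-0.38 89.88 49.41] F [-0.1  0.1  0.7] op 0.0878 q [-18.3  11.3  -2.5  -0.1 -76.1 -21.9]
Rcols x,y,z [[0.001, 0.002, -1.0], [-0.764, 0.646, -0.0], [0.646, 0.764, 0.002]]
cut lid 0.64 [204.7, 138.2] c [ 0.5147 -0.4225] mid [ 0.5193 -0.4202] axis 80.0 ext [0.204 0.209] 15254
  lm lid 0.61 [207.6 140.5] [ 0.5163 -0.4243  0.018 ]
cut drum_rim 0.65 [348.4, 215.8] c [ 0.446 -0.231] mid [ 0.4887 -0.1899] axis 44.0 ext [0.285 0.149] 5433
```

View pics/w7.png

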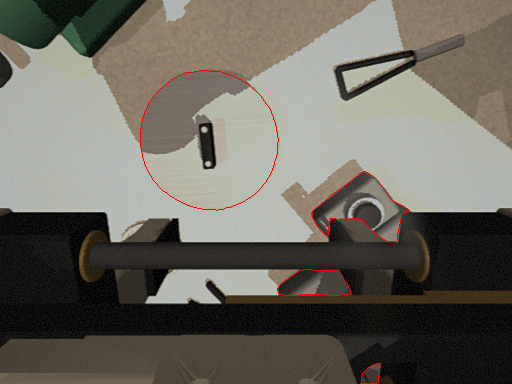

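Lid circle is centred at about (209,140), with its grip from (204,127) to (209,165). I'll measure the grip's ends and do the rim fit from w6 with the tool-fixed camera transform.

Run:
```python
from h import *
o,p,R=pose();c=ctrl.get_calibration('wrist');Rc=np.array(c['R']);tc=np.array(c['t']);np.savez('cal.npz',fx=c['fx'],cx=c['cx'],cy=c['cy'],fy=c['fy'],Rct=Rc@R.as_matrix(),tct=Rc@p+tc)
Rct=Rc@R.as_matrix();tct=Rc@p+tc;print(Rct.round(3).tolist(),tct.round(4))
# grip
im=cv2.imread('pics/w7.png');hsv=im.max(2)
m=np.zeros(hsv.shape,np.uint8);m[118:175,196:222]=hsv[118:175,196:222]<60
pts=np.argwhere(m)[:,::-1];
A=at('wrist',(0,0),.048);W=np.array([at('wrist',q,.048)[:2] for q in pts[::8]])
cc=W.mean(0);u,s,v=np.linalg.svd(W-cc,full_matrices=False);e=(W-cc)@v.T
print('grip',len(pts),cc.round(4),(cc+((e.max(0)+e.min(0))/2)@v).round(4),'axis',np.degrees(np.arctan2(v[0,1],v[0,0])),np.ptp(e,axis=0))
# rim
Rt=np.array([[.0,.002,-1],[-1,.005,0],[.005,1,.002]]).T;pt=np.array([.4741,-.0207,.3595])
g=cv2.GaussianBlur(cv2.cvtColor(cv2.imread('pics/w6.png'),cv2.COLOR_BGR2GRAY),(0,0),1).astype(np.float32)
th=np.radians(np.arange(0,360,2))
def samp(x,y,r):
    X=np.c_[x+r*np.cos(th),y+r*np.sin(th),np.full(len(th),.15)]
    q=(X-pt)@Rt@Rct.T+tct;P=np.c_[c['fx']*q[:,0]/q[:,2]+c['cx'],c['fy']*q[:,1]/q[:,2]+c['cy']].astype(np.float32)
    v=cv2.remap(g,P[:,0:1].copy(),P[:,1:2].copy(),cv2.INTER_LINEAR)[:,0];v[P[:,1]>208]=np.nan;return v
best=[]
for x in np.arange(.458,.492,.001):
  for y in np.arange(-.034,.004,.001):
    best.append((np.nanmean(samp(x,y,.0975)-.5*samp(x,y,.091)-.5*samp(x,y,.104)),x,y))
best.sort(reverse=True);print(np.round(best[:6],4))
```

```text
[[0.0, 1.0, 0.001], [-0.259, -0.001, 0.966], [0.966, -0.0, 0.259]] [-0.0002  0.0263  0.1707]
grip 506 [ 0.5152 -0.4191] [ 0.516  -0.4186] axis 54.99538446574227 [0.06323245 0.01885127]
[[ 8.07720e+01  4.74000e-01 -1.70000e-02]
 [ 7.77537e+01  4.74000e-01 -1.60000e-02]
 [ 7.63640e+01  4.73000e-01 -1.70000e-02]
 [ 7.55217e+01  4.75000e-01 -1.70000e-02]
 [ 7.38970e+01  4.74000e-01 -1.80000e-02]
 [ 7.36507e+01  4.75000e-01 -1.60000e-02]]
```

```bash
python3 -c "
from h import *
plan((.516,-.419,.08,145),(.516,-.419,.023,145))"
```

```text
t 17.05 p [ 0.4799 -0.3599  0.2996] rpy [-7.17 89.88 42.62] F [0.6 0.  0. ] op 0.0879 q [-18.3  11.3  -2.5  -0.1 -76.1 -21.9]
Rcols x,y,z [[0.002, 0.001, -1.0], [-0.764, 0.646, -0.0], [0.646, 0.764, 0.002]]
(0.516, -0.419, 0.08, 145) -> [0.2196, -0.0657, -0.0222] [-5.21, 0.12, 0.02] rows 6 yaw 139.8
(0.516, -0.419, 0.023, 145) -> [0.2766, -0.0657, -0.0223] [-5.21, 0.12, 0.02] rows 7 yaw 139.8
```

drive_tool(plan=[[[0.1, -0.0657, -0.0223], [-5.2, 0, 0], 0.8], [[0.22, -0.0657, -0.0223], [-5.2, 0, 0], 0.8], [[0.22, -0.0657, -0.0223], [-5.2, 0, 0], 0.8], [[0.22, -0.0657, -0.0223], [-5.2, 0, 0], 0.8], [[0.22, -0.0657, -0.0223], [-5.2, 0, 0], 0.8], [[0.22, -0.0657, -0.0223], [-5.2, 0, 0], 0.8], [[0.22, -0.0657, -0.0223], [-5.2, 0, 0], 0.8], [[0.25, -0.0657, -0.0223], [-5.2, 0, 0], 0.8], [[0.27, -0.0657, -0.0223], [-5.2, 0, 0], 0.8], [[0.2765, -0.0657, -0.0223], [-5.2, 0, 0], 0.8], [[0.2765, -0.0657, -0.0223], [-5.2, 0, 0], 0], [[0.2765, -0.0657, -0.0223], [-5.2, 0, 0], 0], [[0.2765, -0.0657, -0.0223], [-5.2, 0, 0], 0], [[0.2765, -0.0657, -0.0223], [-5.2, 0, 0], 0], [[0.2765, -0.0657, -0.0223], [-5.2, 0, 0], 0], [[0.2765, -0.0657, -0.0223], [-5.2, 0, 0], 0], [[0.2765, -0.0657, -0.0223], [-5.2, 0, 0], 0], [[0.2765, -0.0657, -0.0223], [-5.2, 0, 0], 0]])

```text
clock: 18.55
tool_pos: [0.5161, -0.419, 0.0234]
orientation: [-20.3, 89.9, 34.7]
force: [-0.3, -0.2, 0.3]
opening: 0.0224
```

```bash
python3 -c "
from h import *
plan((.516,-.419,.31,145),(.474,-.017,.31,180),(.474,-.017,.2,180))"
```

```text
t 18.55 p [ 0.5161 -0.419   0.0234] rpy [-20.31  89.87  34.68] F [-0.3 -0.2  0.3] op 0.0224 q [-22.4  29.9 -13.5  -0.1 -46.5 -12.5]
Rcols x,y,z [[0.002, 0.001, -1.0], [-0.819, 0.574, -0.001], [0.574, 0.819, 0.002]]
(0.516, -0.419, 0.31, 145) -> [-0.2866, -0.0001, 0.0006] [-0.02, 0.12, 0.04] rows 7 yaw 145.0
(0.474, -0.017, 0.31, 180) -> [-0.2862, 0.265, 0.3057] [-35.02, 0.1, 0.08] rows 12 yaw 145.0
(0.474, -0.017, 0.2, 180) -> [-0.1762, 0.2651, 0.3055] [-35.02, 0.1, 0.08] rows 11 yaw 145.0
```

drive_tool(plan=[[[0, 0, 0], [0, 0, 0], 0], [[0, 0, 0], [0, 0, 0], 0], [[0, 0, 0], [0, 0, 0], 0], [[0, 0, 0], [0, 0, 0], 0], [[-0.01, 0, 0], [0, 0, 0], 0], [[-0.02, 0, 0], [0, 0, 0], 0], [[-0.03, 0, 0], [0, 0, 0], 0], [[-0.03, 0, 0], [0, 0, 0], 0]])

```text
clock: 19.22
tool_pos: [0.5175, -0.4199, 0.0565]
orientation: [-63.7, 89.7, -8.7]
force: [0.6, -0.7, -1.6]
opening: 0.0161
```

```bash
python3 -c "
from h import *
plan((.516,-.419,.31,145),(.474,-.017,.31,180))
look('w8',[('lid',.048)])"
```

```text
t 19.22 p [ 0.5175 -0.4199  0.0565] rpy [-63.67  89.69  -8.66] F [ 0.6 -0.7 -1.6] op 0.0161 q [-22.4  27.8 -12.   -0.1 -50.  -12.6]
Rcols x,y,z [[0.005, -0.001, -1.0], [-0.819, 0.573, -0.005], [0.573, 0.819, 0.002]]
(0.516, -0.419, 0.31, 145) -> [-0.2535, 0.0005, 0.0005] [0.01, 0.14, 0.28] rows 7 yaw 145.0
(0.474, -0.017, 0.31, 180) -> [-0.2541, 0.2654, 0.3058] [-34.99, 0.05, 0.31] rows 12 yaw 145.0
cut lid 0.87 [252.0, 146.7] c [ 0.4878 -0.4583] mid [ 0.4994 -0.4423] axis -35.8 ext [0.207 0.148] 49372
  lm lid 0.93 [251.8 220.6] [ 0.5136 -0.4243  0.048 ]
```

View pics/w8.png

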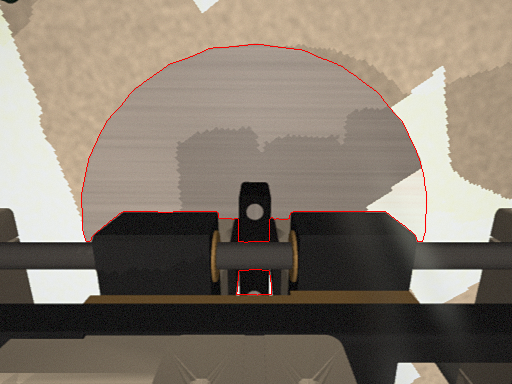

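Lid is held, with its rim top at (254,45) and the grip centred at column 254. I'll compute its offset in the tool frame along the grip.

```bash
python3 -c "
from h import *
o,p,R=pose()
for px in((254,45),(82,205),(427,205)):
    X=at('wrist',px,p[2]-.005);print(px,R.inv().apply(X-p).round(4))
"
```

```text
(254, 45) [ 0.0047  0.0004 -0.1021]
(82, 205) [ 0.0051 -0.1012 -0.0159]
(427, 205) [ 0.0048  0.1023 -0.0158]
```

drive_tool(plan=[[[-0.03, 0, 0], [0, 0, 0], 0], [[-0.07, 0, 0], [0, 0, 0], 0], [[-0.254, 0, 0], [0, 0, 0], 0], [[-0.254, 0, 0], [0, 0, 0], 0], [[-0.254, 0, 0], [0, 0, 0], 0], [[-0.254, 0, 0], [0, 0, 0], 0], [[-0.254, 0, 0], [0, 0, 0], 0], [[-0.254, 0.06, 0.07], [-7, 0, 0.2], 0], [[-0.254, 0.265, 0.306], [-35, 0, 0.3], 0], [[-0.254, 0.265, 0.306], [-35, 0, 0.3], 0], [[-0.254, 0.265, 0.306], [-35, 0, 0.3], 0], [[-0.254, 0.265, 0.306], [-35, 0, 0.3], 0], [[-0.254, 0.265, 0.306], [-35, 0, 0.3], 0], [[-0.254, 0.265, 0.306], [-35, 0, 0.3], 0], [[-0.254, 0.265, 0.306], [-35, 0, 0.3], 0], [[-0.254, 0.265, 0.306], [-35, 0, 0.3], 0], [[-0.254, 0.265, 0.306], [-35, 0, 0.3], 0], [[-0.254, 0.265, 0.306], [-35, 0, 0.3], 0], [[-0.254, 0.265, 0.306], [-35, 0, 0.3], 0]])

```text
clock: 20.95
tool_pos: [0.4736, -0.0151, 0.3079]
orientation: [41.7, 89.8, 131.8]
force: [-0.5, -0.0, -3.0]
opening: 0.016
```

```bash
python3 -c "
from h import *
plan((.474,-.017,.19,180),(.474,-.017,.163,180))
im=ctrl.snapshot('wrist');cv2.imwrite('pics/w9.png',im)
o,p,R=pose()
for r in ctrl.cut_out('wrist','lid')[:1]:
    m=r['pixels'];ys,xs=np.where(m);i=ys.argmin();px=(xs[ys==ys.min()].mean(),ys.min());X=at('wrist',px,p[2]-.005);print(px,R.inv().apply(X-p).round(4),r['confidence'])
"
```

```text
t 20.95 p [ 0.4736 -0.0151  0.3079] rpy [ 41.65  89.76 131.83] F [-0.5 -0.  -3. ] op 0.016 q [ 21.9  -1.4 -15.6  -0.2 -75.9 -21.6]
Rcols x,y,z [[-0.003, 0.003, -1.0], [-1.0, -0.003, 0.003], [-0.003, 1.0, 0.003]]
(0.474, -0.017, 0.19, 180) -> [0.1179, -0.0008, -0.0023] [0.18, 0.18, -0.16] rows 3 yaw -179.8
(0.474, -0.017, 0.163, 180) -> [0.1449, -0.0008, -0.0024] [0.18, 0.18, -0.16] rows 4 yaw -179.8
(np.float64(253.5), np.int64(43)) [ 4.700e-03  1.000e-04 -1.035e-01] 0.92
```

drive_tool(plan=[[[0.08, -0.0005, -0.004], [0, 0.2, -0.15], 0], [[0.1, -0.0005, -0.004], [0, 0.2, -0.15], 0], [[0.115, -0.0005, -0.004], [0, 0.2, -0.15], 0], [[0.115, -0.0005, -0.004], [0, 0.2, -0.15], 0], [[0.115, -0.0005, -0.004], [0, 0.2, -0.15], 0], [[0.125, -0.0005, -0.004], [0, 0.2, -0.15], 0], [[0.135, -0.0005, -0.004], [0, 0.2, -0.15], 0], [[0.142, -0.0005, -0.004], [0, 0.2, -0.15], 0], [[0.145, -0.0005, -0.004], [0, 0.2, -0.15], 0], [[0.145, -0.0005, -0.004], [0, 0.2, -0.15], 0], [[0.145, -0.0005, -0.004], [0, 0.2, -0.15], 0]])

```text
clock: 21.97
tool_pos: [0.4743, -0.0203, 0.1634]
orientation: [-146.1, 89.9, -56.1]
force: [-0.9, -0.0, -0.2]
opening: 0.0157
```

```bash
python3 -c "
from h import *
st()"
```

```text
t 21.97 p [ 0.4743 -0.0203  0.1634] rpy [-146.14   89.95  -56.11] F [-0.9 -0.  -0.2] op 0.0157 q [ 21.4   4.6 -29.1   0.1 -56.3 -21.4]
Rcols x,y,z [[0.001, -0.001, -1.0], [-1.0, -0.0, -0.001], [-0.0, 1.0, -0.001]]
```

drive_tool(plan=[[[0, 0, 0], [0, 0, 0], 0.6], [[0, 0, 0], [0, 0, 0], 0.6], [[0, 0, 0], [0, 0, 0], 0.6], [[0, 0, 0], [0, 0, 0], 0.6], [[0, 0, 0], [0, 0, 0], 0.6], [[-0.02, 0, 0], [0, 0, 0], 0.6], [[-0.05, 0, 0], [0, 0, 0], 0.6], [[-0.2, 0, 0], [0, 0, 0], 0.6], [[-0.2, 0, 0], [0, 0, 0], 0.6], [[-0.2, 0, 0], [0, 0, 0], 0.6], [[-0.2, 0, 0], [0, 0, 0], 0.6], [[-0.2, 0, 0], [0, 0, 0], 0.6], [[-0.2, 0, 0], [0, 0, 0], 0.6], [[-0.2, 0, 0], [0, 0, 0], 0.6]])

```text
clock: 23.13
tool_pos: [0.4738, -0.0201, 0.3627]
orientation: [155.2, 90.0, -114.8]
force: [0.7, 0.2, 0.0]
opening: 0.0522
```

```bash
python3 -c "
from h import *
st()
look('w10',[('lid',.158),('drum_rim',.15)])
ctrl.snapshot('top');cv2.imwrite('pics/top1.png',ctrl.snapshot('top'))
for n,z in [('bar_handle',.258),('bar_pivot',.224),('knob_grip',.262)]:
    for r in ctrl.landmark_of('top',n)[:2]:print(n,r['confidence'],at('top',r['pixel'],z).round(4))
"
```

```text
t 23.13 p [ 0.4738 -0.0201  0.3627] rpy [ 155.16   89.97 -114.82] F [0.7 0.2 0. ] op 0.0522 q [ 21.4  -2.5  -9.8   0.  -82.7 -21.4]
Rcols x,y,z [[-0.0, -0.001, -1.0], [-1.0, -0.0, 0.0], [-0.0, 1.0, -0.001]]
cut lid 0.92 [250.6, 162.7] c [ 0.4742 -0.0264] mid [ 0.4735 -0.0184] axis 148.5 ext [0.204 0.205] 20725
  lm lid 0.8 [249.8 167.2] [ 0.4783 -0.0209  0.158 ]
cut drum_rim 0.6 [264.2, 72.4] c [ 0.4644 -0.0992] mid [ 0.4838 -0.0195] axis 76.8 ext [0.385 0.227] 11900
bar_handle 0.84 [0.6902 0.0814 0.258 ]
bar_pivot 0.94 [0.4768 0.1023 0.224 ]
bar_pivot 0.61 [ 0.4615 -0.0196  0.224 ]
knob_grip 0.5 [0.6016 0.0944 0.262 ]
knob_grip 0.5 [ 0.6373 -0.1561  0.262 ]
```

View pics/w10.png

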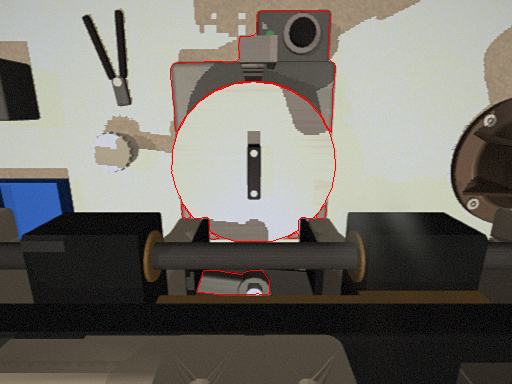

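The lid is seated, with its centre at (254,160) ≈ (0.4735, -0.018), coaxial with the rim. Next is the swing bar handle.

```bash
python3 -c "
from h import *
plan((.68,.078,.4,262))"
```

```text
t 23.63 p [ 0.4741 -0.0202  0.3632] rpy [-172.3    89.94  -82.27] F [0.2 0.2 0.2] op 0.0524 q [ 21.4  -2.5  -9.8   0.1 -82.7 -21.4]
Rcols x,y,z [[0.0, -0.001, -1.0], [-1.0, -0.0, -0.0], [-0.0, 1.0, -0.001]]
(0.68, 0.078, 0.4, 262) -> [-0.0369, -0.2059, 0.0981] [-81.97, -0.05, -0.03] rows 12 yaw -180.0
```

drive_tool(plan=[[[-0.037, -0.206, 0.098], [-82, 0, 0], 0.7], [[-0.037, -0.206, 0.098], [-82, 0, 0], 0.7], [[-0.037, -0.206, 0.098], [-82, 0, 0], 0.7], [[-0.037, -0.206, 0.098], [-82, 0, 0], 0.7], [[-0.037, -0.206, 0.098], [-82, 0, 0], 0.7], [[-0.037, -0.206, 0.098], [-82, 0, 0], 0.7], [[-0.037, -0.206, 0.098], [-82, 0, 0], 0.7], [[-0.037, -0.206, 0.098], [-82, 0, 0], 0.7], [[-0.037, -0.206, 0.098], [-82, 0, 0], 0.7], [[-0.037, -0.206, 0.098], [-82, 0, 0], 0.7], [[-0.037, -0.206, 0.098], [-82, 0, 0], 0.7], [[-0.037, -0.206, 0.098], [-82, 0, 0], 0.7], [[-0.037, -0.206, 0.098], [-82, 0, 0], 0.7], [[-0.037, -0.206, 0.098], [-82, 0, 0], 0.7], [[-0.037, -0.206, 0.098], [-82, 0, 0], 0.7]])

```text
clock: 24.88
tool_pos: [0.6801, 0.0779, 0.4]
orientation: [94.6, 89.9, -93.5]
force: [0.3, 0.2, 0.7]
opening: 0.0613
```

```bash
python3 -c "
from h import *
st()
look('w11',[('bar_handle',.258),('knob_grip',.268)])
"
```

```text
t 24.88 p [0.6801 0.0779 0.4   ] rpy [ 94.57  89.94 -93.53] F [0.3 0.2 0.7] op 0.0613 q [ 22.8  18.8  20.    0.1 -91.2  59.1]
Rcols x,y,z [[-0.0, -0.001, -1.0], [-0.141, -0.99, 0.001], [-0.99, 0.141, -0.0]]
cut bar_handle 0.7 [254.0, 202.1] c [0.6517 0.0844] mid [0.6377 0.0869] axis 172.3 ext [0.195 0.037] 3042
cut bar_handle 0.37 [282.8, 199.1] c [0.6449 0.0381] mid [0.6429 0.0281] axis -85.4 ext [0.184 0.193] 8656
  lm bar_handle 0.72 [252.6 173.8] [0.6851 0.0786 0.258 ]
cut knob_grip 0.69 [251.0, 269.4] c [0.591  0.0929] mid [0.5937 0.0921] axis 170.9 ext [0.061 0.043] 615
  lm knob_grip 0.65 [250.4 255.1] [0.5969 0.0937 0.268 ]
  lm knob_grip 0.52 [109.4 150.7] [0.7307 0.2166 0.268 ]
```

View pics/w11.png

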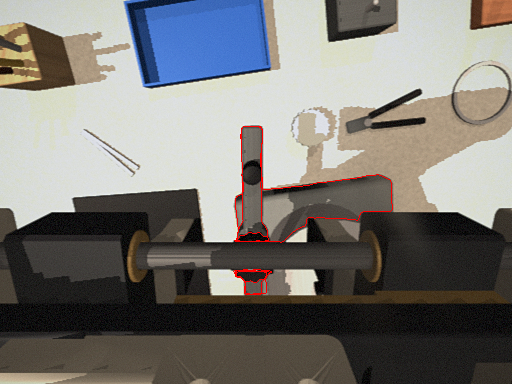

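Handle shows at (252,173), with the bar running straight down the image. That gives handle (0.686, 0.079) and pivot about (0.473, 0.108). I'll grip the handle.

```bash
python3 -c "
from h import *
plan((.686,.079,.29,262),(.686,.079,.243,262))
"
```

```text
t 25.13 p [0.6801 0.078  0.4001] rpy [106.55  89.94 -81.46] F [-0.5  0.7  0.1] op 0.0617 q [ 22.8  18.8  20.    0.1 -91.2  59.2]
Rcols x,y,z [[0.0, -0.001, -1.0], [-0.139, -0.99, 0.001], [-0.99, 0.139, -0.0]]
(0.686, 0.079, 0.29, 262) -> [0.1101, -0.002, -0.0057] [-0.01, -0.02, -0.05] rows 3 yaw -98.0
(0.686, 0.079, 0.243, 262) -> [0.1571, -0.002, -0.0057] [-0.01, -0.02, -0.05] rows 4 yaw -98.0
```

drive_tool(plan=[[[0.04, -0.002, -0.006], [0, 0, 0], 0.7], [[0.08, -0.002, -0.006], [0, 0, 0], 0.7], [[0.11, -0.002, -0.006], [0, 0, 0], 0.7], [[0.11, -0.002, -0.006], [0, 0, 0], 0.7], [[0.13, -0.002, -0.006], [0, 0, 0], 0.7], [[0.15, -0.002, -0.006], [0, 0, 0], 0.7], [[0.157, -0.002, -0.006], [0, 0, 0], 0.7], [[0.157, -0.002, -0.006], [0, 0, 0], 0.7], [[0.157, -0.002, -0.006], [0, 0, 0], 0], [[0.157, -0.002, -0.006], [0, 0, 0], 0], [[0.157, -0.002, -0.006], [0, 0, 0], 0], [[0.157, -0.002, -0.006], [0, 0, 0], 0], [[0.157, -0.002, -0.006], [0, 0, 0], 0], [[0.157, -0.002, -0.006], [0, 0, 0], 0], [[0.157, -0.002, -0.006], [0, 0, 0], 0], [[0.157, -0.002, -0.006], [0, 0, 0], 0], [[0.157, -0.002, -0.006], [0, 0, 0], 0]])

```text
clock: 26.55
tool_pos: [0.6864, 0.079, 0.2434]
orientation: [125.2, 89.9, -62.8]
force: [-1.4, -0.2, 1.3]
opening: 0.0215
```

```bash
python3 -c "
from h import *
o,p,R=pose()
d0=np.degrees(np.arctan2(p[1]-.1078,p[0]-.473));r=np.hypot(p[1]-.1078,p[0]-.473);print(d0,r)
r=.5*(r+.215)
plan(*[(.473+r*np.cos(np.radians(d)),.1078+r*np.sin(np.radians(d)),p[2],262+d-d0) for d in np.arange(d0-5,-91,-5)])
"
```

```text
-7.698521929688475 0.21534539244972187
t 26.55 p [0.6864 0.079  0.2434] rpy [125.2   89.94 -62.81] F [-1.4 -0.2  1.3] op 0.0215 q [ 22.7  21.5   4.3   0.1 -72.8  59.3]
Rcols x,y,z [[0.0, -0.001, -1.0], [-0.139, -0.99, 0.001], [-0.99, 0.139, -0.001]]
(np.float64(0.6829096183451469), np.float64(0.0605005145179033), np.float64(0.24337594538506477), np.float64(257.0)) -> [0.0, 0.0188, 0.0009] [4.99, -0.04, -0.05] rows 1 yaw -98.0
(np.float64(0.6779884270851229), np.float64(0.042385674643519056), np.float64(0.24337594538506477), np.float64(252.0)) -> [0.0, 0.0374, 0.0032] [9.99, -0.04, -0.05] rows 2 yaw -98.0
(np.float64(0.6715071501195846), np.float64(0.024768677283347196), np.float64(0.24337594538506477), np.float64(247.0)) -> [0.0, 0.0557, 0.0072] [14.99, -0.04, -0.04] rows 3 yaw -98.0
(np.float64(0.6635151138797422), np.float64(0.007783598424732488), np.float64(0.24337594538506477), np.float64(242.0)) -> [0.0001, 0.0737, 0.0128] [19.99, -0.04, -0.04] rows 3 yaw -98.0
(np.float64(0.6540731425871037), np.float64(-0.008440295226340003), np.float64(0.24337594538506477), np.float64(237.0))
[... 1412 characters left out ...]
0.09763680472664152), np.float64(0.24337594538506477), np.float64(197.0)) -> [0.0001, 0.1957, 0.1234] [64.99, -0.06, -0.02] rows 10 yaw -98.0
(np.float64(0.5188437460124284), np.float64(-0.10243234801577095), np.float64(0.24337594538506477), np.float64(192.0)) -> [0.0001, 0.203, 0.1407] [69.99, -0.06, -0.02] rows 10 yaw -98.0
(np.float64(0.500346340277347), np.float64(-0.10562789619473792), np.float64(0.24337594538506477), np.float64(187.0)) -> [0.0001, 0.2087, 0.1585] [74.99, -0.06, -0.02] rows 11 yaw -98.0
(np.float64(0.4816408123805834), np.float64(-0.10719912921237573), np.float64(0.24337594538506477), np.float64(182.0)) -> [0.0001, 0.2129, 0.1768] [79.99, -0.06, -0.02] rows 12 yaw -98.0
```

drive_tool(plan=[[[0, 0.0188, 0.0009], [5, 0, 0], 0], [[0, 0.0374, 0.0032], [10, 0, 0], 0], [[0, 0.0557, 0.0072], [15, 0, 0], 0], [[0, 0.0737, 0.0128], [20, 0, 0], 0], [[0, 0.091, 0.0198], [25, 0, 0], 0], [[0, 0.1077, 0.0284], [30, 0, 0], 0], [[0, 0.1236, 0.0384], [35, 0, 0], 0], [[0, 0.1386, 0.0498], [40, 0, 0], 0], [[0, 0.1525, 0.0624], [45, 0, 0], 0], [[0, 0.1652, 0.0761], [50, 0, 0], 0], [[0, 0.1768, 0.091], [55, 0, 0], 0], [[0, 0.1869, 0.1068], [60, 0, 0], 0], [[0, 0.1957, 0.1234], [65, 0, 0], 0], [[0, 0.203, 0.1407], [70, 0, 0], 0], [[0, 0.2087, 0.1585], [75, 0, 0], 0], [[0, 0.2112, 0.168], [77.5, 0, 0], 0], [[0, 0.2129, 0.1768], [80, 0, 0], 0], [[0, 0.2129, 0.1768], [80, 0, 0], 0]])

```text
clock: 28.05
tool_pos: [0.4801, -0.1063, 0.2434]
orientation: [-31.0, 89.9, 60.8]
force: [-0.7, 5.6, -2.4]
opening: 0.0214
```

```bash
python3 -c "
from h import *
o,p,R=pose();print(np.degrees(np.arctan2(p[1]-.1078,p[0]-.473)))
r=.2152;D=np.radians
plan(*[(.473+r*np.cos(D(d)),.1078+r*np.sin(D(d)),p[2],270+d) for d in (-89.5,-90.5,-91.5,-92.5)])
"
```

```text
-88.11217067708704
t 28.05 p [ 0.4801 -0.1063  0.2434] rpy [-31.04  89.9   60.77] F [-0.7  5.6 -2.4] op 0.0214 q [ 10.4   2.3 -20.3  -0.1 -67.3  -8.6]
Rcols x,y,z [[0.001, 0.002, -1.0], [-1.0, -0.032, -0.001], [-0.032, 1.0, 0.001]]
(np.float64(0.47487795043925), np.float64(-0.10739180584340965), np.float64(0.24336007931189246), 180.5) -> [-0.0, 0.0052, -0.001] [1.31, 0.09, 0.05] rows 1 yaw -178.2
(np.float64(0.4711220495607499), np.float64(-0.10739180584340965), np.float64(0.24336007931189246), 179.5) -> [-0.0, 0.009, -0.0008] [2.31, 0.09, 0.05] rows 1 yaw -178.2
(np.float64(0.4673667207241457), np.float64(-0.10732625633473991), np.float64(0.24336007931189246), 178.5) -> [-0.0, 0.0127, -0.0007] [3.31, 0.09, 0.05] rows 1 yaw -178.2
(np.float64(0.4636131078389797), np.float64(-0.1071951772844158), np.float64(0.24336007931189246), 177.5) -> [-0.0, 0.0165, -0.0004] [4.31, 0.09, 0.05] rows 1 yaw -178.2
```

drive_tool(plan=[[[0, 0.005, 0], [1.3, 0, 0], 0], [[0, 0.009, 0], [2.3, 0, 0], 0], [[0, 0.009, 0], [2.3, 0, 0], 0], [[0, 0.0125, 0], [3.3, 0, 0], 0], [[0, 0.0125, 0], [3.3, 0, 0], 0]])

```text
clock: 28.47
tool_pos: [0.4751, -0.1059, 0.2436]
orientation: [-80.2, 89.1, 8.3]
force: [33.7, -6.9, -24.4]
opening: 0.0212
```

```bash
python3 -c "
from h import *
o,p,R=pose();print(np.degrees(np.arctan2(p[1]-.1078,p[0]-.473)));st()"
```

```text
-89.44701016433727
t 28.47 p [ 0.4751 -0.1059  0.2436] rpy [-80.16  89.11   8.35] F [ 33.7  -6.9 -24.4] op 0.0212 q [ 10.7   1.3 -21.4   0.  -66.4 -12.2]
Rcols x,y,z [[0.015, 0.002, -1.0], [-1.0, 0.026, -0.015], [0.026, 1.0, 0.003]]
```

The bar reached its stop: 34 N in x, and the handle stopped at x = 0.475. I'll relax, release and rise.

drive_tool(plan=[[[0, 0, 0], [0, 0, 0], 0], [[0, 0, 0], [0, 0, 0], 0.6], [[0, 0, 0], [0, 0.9, 0], 0.6], [[0, 0, 0], [0, 0.9, 0], 0.6], [[0, 0, 0], [0, 0.9, 0], 0.6], [[0, 0, 0], [0, 0.9, 0], 0.6], [[-0.03, 0, 0], [0, 0.9, 0], 0.6], [[-0.06, 0, 0], [0, 0.9, 0], 1], [[-0.2, 0, -0.05], [0, 0.9, 0], 1], [[-0.2, 0, -0.05], [0, 0.9, 0], 1], [[-0.2, 0, -0.05], [0, 0.9, 0], 1], [[-0.2, 0, -0.05], [0, 0.9, 0], 1], [[-0.2, 0, -0.05], [0, 0.9, 0], 1], [[-0.2, 0, -0.05], [0, 0.9, 0], 1]])

```text
clock: 29.63
tool_pos: [0.4709, -0.1567, 0.4448]
orientation: [-124.5, 88.7, -36.1]
force: [-0.0, -0.0, -0.3]
opening: 0.0869
```

```bash
python3 -c "
from h import *
st()
look('w12',[('knob_grip',.268),('bar_handle',.258),('bar_pivot',.224)])
cv2.imwrite('pics/top2.png',ctrl.snapshot('top'))
for n,z in [('bar_handle',.258),('bar_pivot',.224),('knob_grip',.265)]:
    for r in ctrl.landmark_of('top',n)[:2]:print(n,r['confidence'],at('top',r['pixel'],z).round(4))
"
```

```text
t 29.63 p [ 0.4709 -0.1567  0.4448] rpy [-124.52   88.74  -36.08] F [-0.  -0.  -0.3] op 0.0869 q [  5.   -1.3   1.1   0.8 -91.5  -6.5]
Rcols x,y,z [[0.018, -0.013, -1.0], [-0.999, 0.027, -0.018], [0.027, 1.0, -0.012]]
cut knob_grip 0.95 [255.9, 277.5] c [ 0.4739 -0.0139] mid [ 0.4742 -0.0137] axis -178.1 ext [0.05  0.036] 920
  lm knob_grip 0.63 [254.4 280.1] [ 0.4755 -0.0172  0.268 ]
  lm knob_grip 0.49 [293.9 127.4] [ 0.426  -0.2084  0.268 ]
cut bar_handle 0.71 [253.1, 270.4] c [ 0.474  -0.0539] mid [ 0.4742 -0.0746] axis 89.8 ext [0.17  0.052] 1822
cut bar_handle 0.45 [262.0, 168.9] c [ 0.4624 -0.1452] mid [ 0.4655 -0.1133] axis 75.3 ext [0.249 0.189] 10277
  lm bar_handle 0.89 [255.7 212.3] [ 0.4717 -0.1057  0.258 ]
cut bar_pivot 0.79 [264.5, 169.8] c [ 0.4616 -0.1362] mid [ 0.4657 -0.102 ] axis 75.8 ext [0.275 0.207] 10388
bar_handle 0.68 [ 0.4827 -0.11    0.258 ]
bar_handle 0.66 [0.2286 0.2631 0.258 ]
bar_pivot 0.75 [0.2353 0.2817 0.224 ]
knob_grip 0.61 [ 0.4833 -0.0113  0.265 ]
```

View pics/w12.png

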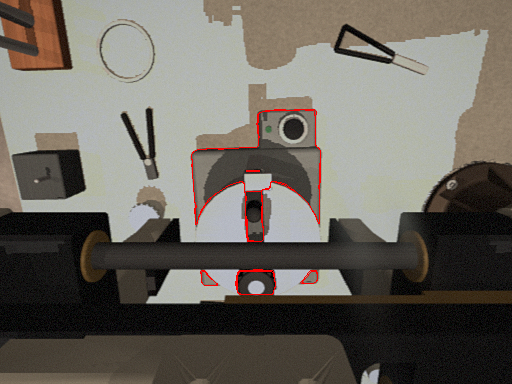

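The bar is closed over the lid, seen along column 254 with its end in the catch. The knob is at about (0.4745, -0.017), so I'll go to it.

```bash
python3 -c "
from h import *
plan((.4745,-.017,.35,180),(.4745,-.017,.252,180))
"
```

```text
t 30.18 p [ 0.4707 -0.1562  0.4432] rpy [-131.26   88.86  -42.75] F [-0.3  0.5  0.2] op 0.0878 q [  5.1  -1.3   1.    0.8 -91.5  -6.5]
Rcols x,y,z [[0.015, -0.013, -1.0], [-1.0, 0.026, -0.015], [0.026, 1.0, -0.013]]
(0.4745, -0.017, 0.35, 180) -> [0.0914, 0.0012, 0.1405] [-1.49, -0.76, 0.84] rows 5 yaw 178.5
(0.4745, -0.017, 0.252, 180) -> [0.1893, 0.0026, 0.1418] [-1.49, -0.76, 0.84] rows 6 yaw 178.5
```

drive_tool(plan=[[[0, 0, 0.04], [-1.5, -0.8, 0.8], 1], [[0.05, 0.0012, 0.1], [-1.5, -0.8, 0.8], 1], [[0.0914, 0.0012, 0.1405], [-1.5, -0.8, 0.8], 1], [[0.0914, 0.0012, 0.1405], [-1.5, -0.8, 0.8], 1], [[0.0914, 0.0012, 0.1405], [-1.5, -0.8, 0.8], 1], [[0.0914, 0.0012, 0.1405], [-1.5, -0.8, 0.8], 1], [[0.0914, 0.0012, 0.1405], [-1.5, -0.8, 0.8], 1], [[0.0914, 0.0012, 0.1405], [-1.5, -0.8, 0.8], 1], [[0.13, 0.002, 0.141], [-1.5, -0.8, 0.8], 1], [[0.165, 0.0025, 0.1415], [-1.5, -0.8, 0.8], 1], [[0.189, 0.0026, 0.1418], [-1.5, -0.8, 0.8], 1], [[0.189, 0.0026, 0.1418], [-1.5, -0.8, 0.8], 1], [[0.189, 0.0026, 0.1418], [-1.5, -0.8, 0.8], 1], [[0.189, 0.0026, 0.1418], [-1.5, -0.8, 0.8], 0], [[0.189, 0.0026, 0.1418], [-1.5, -0.8, 0.8], 0], [[0.189, 0.0026, 0.1418], [-1.5, -0.8, 0.8], 0], [[0.189, 0.0026, 0.1418], [-1.5, -0.8, 0.8], 0], [[0.189, 0.0026, 0.1418], [-1.5, -0.8, 0.8], 0], [[0.189, 0.0026, 0.1418], [-1.5, -0.8, 0.8], 0], [[0.189, 0.0026, 0.1418], [-1.5, -0.8, 0.8], 0]])

```text
clock: 31.85
tool_pos: [0.4747, -0.0169, 0.2526]
orientation: [-63.0, 89.9, 27.0]
force: [-0.4, -0.5, 2.6]
opening: 0.0463
```

```bash
python3 -c "
from h import *
st();print(ctrl.get_obs()['moment'])
"
```

```text
t 31.85 p [ 0.4747 -0.0169  0.2526] rpy [-62.98  89.91  27.04] F [-0.4 -0.5  2.6] op 0.0463 q [ 21.8   0.2 -21.2  -0.  -68.4 -21.7]
Rcols x,y,z [[0.001, 0.001, -1.0], [-1.0, -0.0, -0.001], [-0.0, 1.0, 0.001]]
[-0.1962125   0.78221106 -0.0430393 ]
```

drive_tool(plan=[[[0.0001, 0, 0], [7, 0, 0], 0], [[0.0002, 0, 0], [14, 0, 0], 0], [[0.0003, 0, 0], [21, 0, 0], 0], [[0.0005, 0, 0], [28, 0, 0], 0], [[0.0006, 0, 0], [35, 0, 0], 0], [[0.0007, 0, 0], [42, 0, 0], 0], [[0.0008, 0, 0], [49, 0, 0], 0], [[0.0009, 0, 0], [56, 0, 0], 0], [[0.001, 0, 0], [63, 0, 0], 0], [[0.0012, 0, 0], [70, 0, 0], 0], [[0.0013, 0, 0], [77, 0, 0], 0], [[0.0014, 0, 0], [84, 0, 0], 0], [[0.0015, 0, 0], [91, 0, 0], 0], [[0.0016, 0, 0], [98, 0, 0], 0], [[0.0017, 0, 0], [105, 0, 0], 0], [[0.0019, 0, 0], [112, 0, 0], 0], [[0.002, 0, 0], [119, 0, 0], 0], [[0.0021, 0, 0], [126, 0, 0], 0], [[0.0022, 0, 0], [133, 0, 0], 0], [[0.0023, 0, 0], [140, 0, 0], 0]])

```text
clock: 33.52
tool_pos: [0.4747, -0.0168, 0.2503]
orientation: [86.0, 89.9, 35.7]
force: [0.3, 0.9, 0.3]
opening: 0.0466
```

```bash
python3 -c "
from h import *
st();print(ctrl.get_obs()['moment'])
plan((.4747,-.017,.25,180))
"
```

```text
t 33.52 p [ 0.4747 -0.0168  0.2503] rpy [85.97 89.92 35.66] F [0.3 0.9 0.3] op 0.0466 q [  21.8    0.3  -21.4   -0.   -68.1 -162.1]
Rcols x,y,z [[0.001, 0.001, -1.0], [0.77, 0.639, 0.001], [0.639, -0.77, 0.0]]
[0.12331539 0.07566554 0.10215449]
t 33.52 p [ 0.4747 -0.0168  0.2503] rpy [85.97 89.92 35.66] F [0.3 0.9 0.3] op 0.0466 q [  21.8    0.3  -21.4   -0.   -68.1 -162.1]
Rcols x,y,z [[0.001, 0.001, -1.0], [0.77, 0.639, 0.001], [0.639, -0.77, 0.0]]
(0.4747, -0.017, 0.25, 180) -> [0.0003, -0.0001, 0.0002] [-140.31, 0.1, -0.03] rows 20 yaw 39.7
```

drive_tool(plan=[[[0, 0, 0], [0, 0, 0], 0.85], [[0, 0, 0], [0, 0, 0], 0.85], [[0, 0, 0], [0, 0, 0], 0.85], [[0, 0, 0], [0, 0, 0], 0.85], [[0, 0, 0], [-7, 0, 0], 0.85], [[0, 0, 0], [-110, 0, 0], 0.85], [[0, 0, 0], [-110, 0, 0], 0.85], [[0, 0, 0], [-110, 0, 0], 0.85], [[0, 0, 0], [-110, 0, 0], 0.85], [[0, 0, 0], [-110, 0, 0], 0.85], [[0, 0, 0], [-110, 0, 0], 0.85], [[0, 0, 0], [-110, 0, 0], 0.85], [[0, 0, 0], [-110, 0, 0], 0.85], [[0, 0, 0], [-110, 0, 0], 0.85], [[0, 0, 0], [-110, 0, 0], 0.85], [[0, 0, 0], [-110, 0, 0], 0.85], [[0, 0, 0], [-110, 0, 0], 0.85], [[0, 0, 0], [-110, 0, 0], 0.85], [[0, 0, 0], [-110, 0, 0], 0.85], [[0, 0, 0], [-110, 0, 0], 0.85]])

```text
clock: 35.18
tool_pos: [0.4747, -0.0168, 0.2503]
orientation: [-29.1, 89.9, 31.1]
force: [0.3, 0.2, -0.5]
opening: 0.0745
```

drive_tool(plan=[[[0, 0, 0], [-140, 0, 0], 0.85], [[0, 0, 0], [-140, 0, 0], 0.85], [[0, 0, 0], [-140, 0, 0], 0.85], [[0, 0, 0], [-140, 0, 0], 0.85], [[0, 0, 0], [-140, 0, 0], 0.85], [[0, 0, 0], [-140, 0, 0], 0.85], [[0, 0, 0], [-140, 0, 0], 0.85], [[0, 0, 0], [-140, 0, 0], 0.85], [[0, 0, 0], [-140, 0, 0], 0.85], [[0, 0, 0], [-140, 0, 0], 0.85], [[0, 0, 0], [-140, 0, 0], 0.85], [[0, 0, 0], [-140, 0, 0], 0.85], [[0, 0, 0], [-140, 0, 0], 0.85], [[0, 0, 0], [-140, 0, 0], 0.85], [[0, 0, 0], [-140, 0, 0], 0.85], [[0, 0, 0], [-140, 0, 0], 0.85], [[0, 0, 0], [-140, 0, 0], 0.85], [[0, 0, 0], [-140, 0, 0], 0.85], [[0, 0, 0], [-140, 0, 0], 0.85], [[0, 0, 0], [-140, 0, 0], 0.85]])

```text
clock: 36.85
tool_pos: [0.4747, -0.0168, 0.2503]
orientation: [-169.3, 89.9, 31.5]
force: [-0.3, 0.9, 1.0]
opening: 0.0745
```

```bash
python3 -c "
from h import *
plan((.4747,-.017,.25))
"
```

```text
t 36.85 p [ 0.4747 -0.0168  0.2503] rpy [-169.27   89.92   31.47] F [-0.3  0.9  1. ] op 0.0745 q [ 21.8   0.3 -21.4  -0.  -68.1  89. ]
Rcols x,y,z [[0.001, 0.001, -1.0], [0.354, -0.935, -0.0], [-0.935, -0.354, -0.001]]
(0.4747, -0.017, 0.25) -> [0.0003, 0.0002, 0.0001] [-0.0, -0.08, 0.02] rows 1 yaw -69.3
```

Joint 6 is at 89°. I'll turn 77° more to about 166°, then close.

drive_tool(plan=[[[0, 0, 0], [-77, 0, 0], 0.85], [[0, 0, 0], [-77, 0, 0], 0.85], [[0, 0, 0], [-77, 0, 0], 0.85], [[0, 0, 0], [-77, 0, 0], 0.85], [[0, 0, 0], [-77, 0, 0], 0.85], [[0, 0, 0], [-77, 0, 0], 0.85], [[0, 0, 0], [-77, 0, 0], 0.85], [[0, 0, 0], [-77, 0, 0], 0.85], [[0, 0, 0], [-77, 0, 0], 0.85], [[0, 0, 0], [-77, 0, 0], 0.85], [[0, 0, 0], [-77, 0, 0], 0.85], [[0, 0, 0], [-77, 0, 0], 0.85], [[0, 0, 0], [-77, 0, 0], 0], [[0, 0, 0], [-77, 0, 0], 0], [[0, 0, 0], [-77, 0, 0], 0], [[0, 0, 0], [-77, 0, 0], 0], [[0, 0, 0], [-77, 0, 0], 0], [[0, 0, 0], [-77, 0, 0], 0]])

```text
clock: 38.35
tool_pos: [0.4747, -0.0168, 0.2503]
orientation: [111.8, 89.9, 29.6]
force: [0.0, -0.9, 0.5]
opening: 0.0467
```

drive_tool(plan=[[[0.0001, 0, 0], [7, 0, 0], 0], [[0.0002, 0, 0], [14, 0, 0], 0], [[0.0003, 0, 0], [21, 0, 0], 0], [[0.0005, 0, 0], [28, 0, 0], 0], [[0.0006, 0, 0], [35, 0, 0], 0], [[0.0007, 0, 0], [42, 0, 0], 0], [[0.0008, 0, 0], [49, 0, 0], 0], [[0.0009, 0, 0], [56, 0, 0], 0], [[0.001, 0, 0], [63, 0, 0], 0], [[0.0012, 0, 0], [70, 0, 0], 0], [[0.0013, 0, 0], [77, 0, 0], 0], [[0.0014, 0, 0], [84, 0, 0], 0], [[0.0015, 0, 0], [91, 0, 0], 0], [[0.0016, 0, 0], [98, 0, 0], 0], [[0.0017, 0, 0], [105, 0, 0], 0], [[0.0019, 0, 0], [112, 0, 0], 0], [[0.002, 0, 0], [119, 0, 0], 0], [[0.0021, 0, 0], [126, 0, 0], 0], [[0.0022, 0, 0], [133, 0, 0], 0], [[0.0023, 0, 0], [140, 0, 0], 0]])

```text
clock: 40.02
tool_pos: [0.4747, -0.0169, 0.248]
orientation: [-112.6, 89.9, 24.8]
force: [0.4, -0.2, -0.3]
opening: 0.0466
```

drive_tool(plan=[[[0.0001, 0, 0], [7, 0, 0], 0], [[0.0002, 0, 0], [14, 0, 0], 0], [[0.0003, 0, 0], [21, 0, 0], 0], [[0.0005, 0, 0], [28, 0, 0], 0], [[0.0006, 0, 0], [35, 0, 0], 0], [[0.0007, 0, 0], [42, 0, 0], 0], [[0.0008, 0, 0], [49, 0, 0], 0], [[0.0009, 0, 0], [56, 0, 0], 0], [[0.001, 0, 0], [63, 0, 0], 0], [[0.0012, 0, 0], [70, 0, 0], 0], [[0.0013, 0, 0], [77, 0, 0], 0], [[0.0014, 0, 0], [84, 0, 0], 0], [[0.0015, 0, 0], [91, 0, 0], 0], [[0.0016, 0, 0], [98, 0, 0], 0], [[0.0017, 0, 0], [105, 0, 0], 0], [[0.0019, 0, 0], [112, 0, 0], 0], [[0.002, 0, 0], [119, 0, 0], 0], [[0.0021, 0, 0], [126, 0, 0], 0], [[0.0022, 0, 0], [133, 0, 0], 0], [[0.0023, 0, 0], [140, 0, 0], 0]])

```text
clock: 41.68
tool_pos: [0.4747, -0.0168, 0.2457]
orientation: [31.8, 89.9, 28.8]
force: [-0.1, 0.9, -0.7]
opening: 0.0464
```

```bash
python3 -c "
from h import *
st();print(ctrl.get_obs()['moment'])
"
```

```text
t 41.68 p [ 0.4747 -0.0168  0.2457] rpy [31.83 89.93 28.82] F [-0.1  0.9 -0.7] op 0.0464 q [  21.8    0.5  -21.9   -0.   -67.5 -114.8]
Rcols x,y,z [[0.001, 0.001, -1.0], [0.052, 0.999, 0.001], [0.999, -0.052, 0.001]]
[ 0.0654988  -0.0008135   0.06638847]
```

drive_tool(plan=[[[0.0001, 0, 0], [7, 0, 0], 0], [[0.0002, 0, 0], [14, 0, 0], 0], [[0.0003, 0, 0], [21, 0, 0], 0], [[0.0005, 0, 0], [28, 0, 0], 0], [[0.0006, 0, 0], [35, 0, 0], 0], [[0.0007, 0, 0], [42, 0, 0], 0], [[0.0008, 0, 0], [49, 0, 0], 0], [[0.0008, 0, 0], [49, 0, 0], 0], [[0.0008, 0, 0], [49, 0, 0], 0.85], [[0.0008, 0, 0], [49, 0, 0], 0.85], [[0.0008, 0, 0], [49, 0, 0], 0.85], [[0.0008, 0, 0], [49, 0, 0], 0.85], [[0.0008, 0, 0], [42, 0, 0], 0.85], [[0.0008, 0, 0], [35, 0, 0], 0.85], [[0.0008, 0, 0], [28, 0, 0], 0.85], [[0.0008, 0, 0], [21, 0, 0], 0.85], [[0.0008, 0, 0], [14, 0, 0], 0.85], [[0.0008, 0, 0], [7, 0, 0], 0.85], [[0.0008, 0, 0], [0, 0, 0], 0.85], [[0.0008, 0, 0], [-7, 0, 0], 0.85]])

```text
clock: 43.35
tool_pos: [0.4747, -0.0168, 0.2449]
orientation: [24.7, 89.9, 29.2]
force: [0.3, -0.4, -0.2]
opening: 0.0745
```

drive_tool(plan=[[[0, 0, 0], [-140, 0, 0], 0.85], [[0, 0, 0], [-140, 0, 0], 0.85], [[0, 0, 0], [-140, 0, 0], 0.85], [[0, 0, 0], [-140, 0, 0], 0.85], [[0, 0, 0], [-140, 0, 0], 0.85], [[0, 0, 0], [-140, 0, 0], 0.85], [[0, 0, 0], [-140, 0, 0], 0.85], [[0, 0, 0], [-140, 0, 0], 0.85], [[0, 0, 0], [-140, 0, 0], 0.85], [[0, 0, 0], [-140, 0, 0], 0.85], [[0, 0, 0], [-140, 0, 0], 0.85], [[0, 0, 0], [-140, 0, 0], 0.85], [[0, 0, 0], [-140, 0, 0], 0.85], [[0, 0, 0], [-140, 0, 0], 0.85], [[0, 0, 0], [-140, 0, 0], 0.85], [[0, 0, 0], [-140, 0, 0], 0.85], [[0, 0, 0], [-140, 0, 0], 0.85], [[0, 0, 0], [-140, 0, 0], 0.85], [[0, 0, 0], [-140, 0, 0], 0.85], [[0, 0, 0], [-140, 0, 0], 0.85]])

```text
clock: 45.02
tool_pos: [0.4747, -0.0168, 0.2449]
orientation: [-114.3, 89.9, 30.6]
force: [-0.3, -1.4, 0.3]
opening: 0.0744
```

```bash
python3 -c "
from h import *
st()
"
```

```text
t 45.02 p [ 0.4747 -0.0168  0.2449] rpy [-114.25   89.92   30.63] F [-0.3 -1.4  0.3] op 0.0744 q [ 21.8   0.5 -21.9  -0.  -67.4  33.1]
Rcols x,y,z [[0.001, 0.001, -1.0], [-0.575, -0.818, -0.001], [-0.818, 0.575, -0.001]]
```

drive_tool(plan=[[[0, 0, 0], [-132, 0, 0], 0.85], [[0, 0, 0], [-132, 0, 0], 0.85], [[0, 0, 0], [-132, 0, 0], 0.85], [[0, 0, 0], [-132, 0, 0], 0.85], [[0, 0, 0], [-132, 0, 0], 0.85], [[0, 0, 0], [-132, 0, 0], 0.85], [[0, 0, 0], [-132, 0, 0], 0.85], [[0, 0, 0], [-132, 0, 0], 0.85], [[0, 0, 0], [-132, 0, 0], 0.85], [[0, 0, 0], [-132, 0, 0], 0.85], [[0, 0, 0], [-132, 0, 0], 0.85], [[0, 0, 0], [-132, 0, 0], 0.85], [[0, 0, 0], [-132, 0, 0], 0.85], [[0, 0, 0], [-132, 0, 0], 0.85], [[0, 0, 0], [-132, 0, 0], 0.85], [[0, 0, 0], [-132, 0, 0], 0.85], [[0, 0, 0], [-132, 0, 0], 0.85], [[0, 0, 0], [-132, 0, 0], 0.85], [[0, 0, 0], [-132, 0, 0], 0.85], [[0, 0, 0], [-132, 0, 0], 0.85]])

```text
clock: 46.68
tool_pos: [0.4746, -0.0168, 0.2449]
orientation: [114.2, 89.9, 31.3]
force: [-0.7, 0.6, 0.2]
opening: 0.0744
```

drive_tool(plan=[[[0, 0, 0], [0, 0, 0], 0], [[0, 0, 0], [0, 0, 0], 0], [[0, 0, 0], [0, 0, 0], 0], [[0, 0, 0], [0, 0, 0], 0], [[0, 0, 0], [0, 0, 0], 0], [[0, 0, 0], [0, 0, 0], 0], [[0.0001, 0, 0], [7, 0, 0], 0], [[0.0002, 0, 0], [14, 0, 0], 0], [[0.0003, 0, 0], [21, 0, 0], 0], [[0.0005, 0, 0], [28, 0, 0], 0], [[0.0006, 0, 0], [35, 0, 0], 0], [[0.0007, 0, 0], [42, 0, 0], 0], [[0.0008, 0, 0], [49, 0, 0], 0], [[0.0009, 0, 0], [56, 0, 0], 0], [[0.001, 0, 0], [63, 0, 0], 0], [[0.0012, 0, 0], [70, 0, 0], 0], [[0.0013, 0, 0], [77, 0, 0], 0], [[0.0014, 0, 0], [84, 0, 0], 0], [[0.0015, 0, 0], [91, 0, 0], 0], [[0.0016, 0, 0], [98, 0, 0], 0]])

```text
clock: 48.35
tool_pos: [0.4747, -0.0169, 0.2433]
orientation: [-153.7, 89.9, 25.0]
force: [-0.2, 0.4, -0.5]
opening: 0.0463
```

drive_tool(plan=[[[0.0001, 0, 0], [7, 0, 0], 0], [[0.0002, 0, 0], [14, 0, 0], 0], [[0.0003, 0, 0], [21, 0, 0], 0], [[0.0005, 0, 0], [28, 0, 0], 0], [[0.0006, 0, 0], [35, 0, 0], 0], [[0.0007, 0, 0], [42, 0, 0], 0], [[0.0008, 0, 0], [49, 0, 0], 0], [[0.0009, 0, 0], [56, 0, 0], 0], [[0.001, 0, 0], [63, 0, 0], 0], [[0.0012, 0, 0], [70, 0, 0], 0], [[0.0013, 0, 0], [77, 0, 0], 0], [[0.0014, 0, 0], [84, 0, 0], 0], [[0.0015, 0, 0], [91, 0, 0], 0], [[0.0016, 0, 0], [98, 0, 0], 0], [[0.0017, 0, 0], [105, 0, 0], 0], [[0.0019, 0, 0], [112, 0, 0], 0], [[0.002, 0, 0], [119, 0, 0], 0], [[0.0021, 0, 0], [126, 0, 0], 0], [[0.0022, 0, 0], [133, 0, 0], 0], [[0.0023, 0, 0], [140, 0, 0], 0]])

```text
clock: 50.02
tool_pos: [0.4746, -0.0168, 0.241]
orientation: [-8.5, 89.9, 29.9]
force: [-0.3, 0.5, 1.3]
opening: 0.0464
```

```bash
python3 -c "
from h import *
st();print(ctrl.get_obs()['moment'],ctrl.get_obs()['tau'])
im=ctrl.snapshot('scene')
for r in ctrl.cut_out('scene','knob_grip')[:1]:print(r['pixel'],r['confidence'])
cv2.imwrite('pics/s1.png',cv2.resize(im[140:270,170:310],(700,650)))
"
```

```text
t 50.02 p [ 0.4746 -0.0168  0.241 ] rpy [-8.54 89.93 29.86] F [-0.3  0.5  1.3] op 0.0464 q [ 21.8   0.7 -22.3  -0.  -66.9 -73.4]
Rcols x,y,z [[0.001, 0.001, -1.0], [-0.621, 0.784, -0.0], [0.784, 0.621, 0.001]]
[0.07049059 0.10827392 0.09417263] [ -0.17112118 -29.62115407  28.6205256    6.87757462  -0.03787856
   2.35495426]
[243.2, 164.4] 0.7
```

drive_tool(plan=[[[0.0001, 0, 0], [7, 0, 0], 0], [[0.0002, 0, 0], [14, 0, 0], 0], [[0.0003, 0, 0], [21, 0, 0], 0], [[0.0005, 0, 0], [28, 0, 0], 0], [[0.0006, 0, 0], [35, 0, 0], 0], [[0.0007, 0, 0], [42, 0, 0], 0], [[0.0008, 0, 0], [49, 0, 0], 0], [[0.0009, 0, 0], [56, 0, 0], 0], [[0.001, 0, 0], [63, 0, 0], 0], [[0.0012, 0, 0], [70, 0, 0], 0], [[0.0013, 0, 0], [77, 0, 0], 0], [[0.0014, 0, 0], [84, 0, 0], 0], [[0.0015, 0, 0], [91, 0, 0], 0], [[0.0015, 0, 0], [91, 0, 0], 0]])

```text
clock: 51.28
tool_pos: [0.4747, -0.0168, 0.2395]
orientation: [81.0, 89.9, 28.6]
force: [0.1, -0.1, 1.2]
opening: 0.0466
```

```bash
python3 -c "
from h import *
st();print(ctrl.get_obs()['moment'],ctrl.get_obs()['tau'])
"
```

```text
t 51.28 p [ 0.4747 -0.0168  0.2395] rpy [81.03 89.93 28.56] F [ 0.1 -0.1  1.2] op 0.0466 q [  21.8    0.8  -22.5   -0.   -66.7 -164.2]
Rcols x,y,z [[0.001, 0.001, -1.0], [0.793, 0.609, 0.001], [0.609, -0.793, 0.0]]
[-0.07593172  0.03704348  0.00626523] [-1.91213354e-02 -2.95844132e+01  2.84565049e+01  6.70688689e+00
 -4.96360241e-02 -2.25276321e+00]
```

drive_tool(plan=[[[0, 0, 0], [0, 0, 0], 0.85], [[0, 0, 0], [0, 0, 0], 0.85], [[0, 0, 0], [0, 0, 0], 0.85], [[0, 0, 0], [0, 0, 0], 0.85], [[0, 0, 0], [-7, 0, 0], 0.85], [[0, 0, 0], [-112, 0, 0], 0.85], [[0, 0, 0], [-112, 0, 0], 0.85], [[0, 0, 0], [-112, 0, 0], 0.85], [[0, 0, 0], [-112, 0, 0], 0.85], [[0, 0, 0], [-112, 0, 0], 0.85], [[0, 0, 0], [-112, 0, 0], 0.85], [[0, 0, 0], [-112, 0, 0], 0.85], [[0, 0, 0], [-112, 0, 0], 0.85], [[0, 0, 0], [-112, 0, 0], 0.85], [[0, 0, 0], [-112, 0, 0], 0.85], [[0, 0, 0], [-112, 0, 0], 0.85], [[0, 0, 0], [-112, 0, 0], 0.85], [[0, 0, 0], [-112, 0, 0], 0.85], [[0, 0, 0], [-112, 0, 0], 0.85], [[0, 0, 0], [-112, 0, 0], 0.85]])

```text
clock: 52.95
tool_pos: [0.4747, -0.0168, 0.2395]
orientation: [-30.8, 89.9, 29.2]
force: [0.1, -0.4, 0.2]
opening: 0.0743
```

drive_tool(plan=[[[0, 0, 0], [-27, 0, 0], 0.85], [[0, 0, 0], [-27, 0, 0], 0.85], [[0, 0, 0], [-27, 0, 0], 0.85], [[0, 0, 0], [-27, 0, 0], 0.85], [[0, 0, 0], [-27, 0, 0], 0.85], [[0, 0, 0], [-27, 0, 0], 0], [[0, 0, 0], [-27, 0, 0], 0], [[0, 0, 0], [-27, 0, 0], 0], [[0, 0, 0], [-27, 0, 0], 0], [[0, 0, 0], [-27, 0, 0], 0], [[0, 0, 0], [-27, 0, 0], 0], [[0.0001, 0, 0], [-20, 0, 0], 0], [[0.0002, 0, 0], [-13, 0, 0], 0], [[0.0003, 0, 0], [-6, 0, 0], 0], [[0.0005, 0, 0], [1, 0, 0], 0], [[0.0006, 0, 0], [8, 0, 0], 0], [[0.0007, 0, 0], [15, 0, 0], 0], [[0.0008, 0, 0], [22, 0, 0], 0]])

```text
clock: 54.45
tool_pos: [0.4747, -0.0168, 0.2387]
orientation: [-10.7, 89.9, 26.9]
force: [-0.2, -0.5, -0.6]
opening: 0.0467
```

```bash
python3 -c "
from h import *
st();print(ctrl.get_obs()['moment'])
"
```

```text
t 54.45 p [ 0.4747 -0.0168  0.2387] rpy [-10.74  89.93  26.93] F [-0.2 -0.5 -0.6] op 0.0467 q [ 21.8   0.8 -22.5  -0.  -66.6 -74.1]
Rcols x,y,z [[0.001, 0.001, -1.0], [-0.611, 0.792, -0.0], [0.792, 0.611, 0.001]]
[0.03884026 0.01479093 0.09130175]
```

drive_tool(plan=[[[0.0001, 0, 0], [5, 0, 0], 0], [[0.0002, 0, 0], [10, 0, 0], 0], [[0.0003, 0, 0], [15, 0, 0], 0], [[0.0003, 0, 0], [20, 0, 0], 0], [[0.0004, 0, 0], [25, 0, 0], 0], [[0.0005, 0, 0], [30, 0, 0], 0]])

```text
clock: 54.95
tool_pos: [0.4747, -0.0168, 0.2382]
orientation: [17.1, 89.9, 24.5]
force: [0.0, -0.5, 0.8]
opening: 0.0463
```

```bash
python3 -c "
from h import *
st();print(ctrl.get_obs()['moment'])
"
```

```text
t 54.95 p [ 0.4747 -0.0168  0.2382] rpy [17.05 89.93 24.46] F [ 0.  -0.5  0.8] op 0.0463 q [  21.8    0.8  -22.6   -0.   -66.5 -104.4]
Rcols x,y,z [[0.001, 0.001, -1.0], [-0.129, 0.992, 0.0], [0.992, 0.129, 0.001]]
[-0.044933  -0.0320983  0.0975499]
```

drive_tool(plan=[[[0.0001, 0, 0], [5, 0, 0], 0], [[0.0002, 0, 0], [10, 0, 0], 0], [[0.0003, 0, 0], [15, 0, 0], 0], [[0.0003, 0, 0], [20, 0, 0], 0], [[0.0004, 0, 0], [25, 0, 0], 0]])

```text
clock: 55.37
tool_pos: [0.4748, -0.0169, 0.238]
orientation: [19.4, 89.9, 1.6]
force: [-0.9, -0.2, 2.0]
opening: 0.0462
```

```bash
python3 -c "
from h import *
st();print(ctrl.get_obs()['moment'])
"
```

```text
t 55.37 p [ 0.4748 -0.0169  0.238 ] rpy [19.4  89.92  1.64] F [-0.9 -0.2  2. ] op 0.0462 q [  21.8    0.8  -22.6    0.   -66.5 -129.6]
Rcols x,y,z [[0.001, 0.0, -1.0], [0.305, 0.952, 0.0], [0.952, -0.305, 0.001]]
[-0.17419132  0.05328315  1.0036904 ]
```

Moment jumped to 1.0 N m after about 900° turned in total, so the knob is at its stop. I'll release and rise.

drive_tool(plan=[[[0, 0, 0], [-1, 0, 0], 0.9], [[0, 0, 0], [-1, 0, 0], 0.9], [[0, 0, 0], [-1, 0, 0], 0.9], [[0, 0, 0], [-1, 0, 0], 0.9], [[0, 0, 0], [-1, 0, 0], 0.9], [[-0.03, 0, 0], [-1, 0, 0], 0.9], [[-0.07, 0, 0], [-1, 0, 0], 0.9], [[-0.15, 0, 0], [-1, 0, 0], 0.5], [[-0.15, 0, 0], [-1, 0, 0], 0], [[-0.15, 0, 0], [-1, 0, 0], 0], [[-0.15, 0, 0], [-1, 0, 0], 0]])

```text
clock: 56.28
tool_pos: [0.4755, -0.0166, 0.3904]
orientation: [32.0, 89.6, 15.3]
force: [-0.8, -0.2, -0.5]
opening: 0.0575
```

```bash
python3 -c "
from h import *
plan((.405,-.2,.30,135),)
im=ctrl.snapshot('scene');cv2.imwrite('pics/s2.png',cv2.resize(im[140:270,170:330],(800,650))[:600])
"
```

```text
t 56.28 p [ 0.4755 -0.0166  0.3904] rpy [32.04 89.64 15.32] F [-0.8 -0.2 -0.5] op 0.0575 q [  21.8   -2.8   -6.7    0.   -85.8 -128.5]
Rcols x,y,z [[0.006, 0.002, -1.0], [0.288, 0.958, 0.003], [0.958, -0.288, 0.005]]
(0.405, -0.2, 0.3, 135) -> [0.0897, -0.1962, -0.0152] [-61.72, 0.37, -0.01] rows 9 yaw 73.3
```

View pics/s2.png

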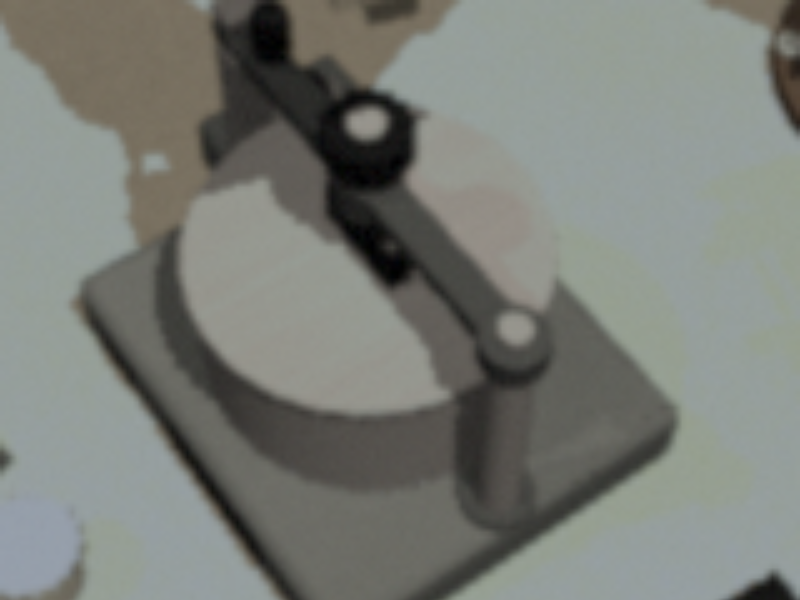

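The lid is level under the bar, the knob (365,140) sits low on it, and the foot is on the grip at (350,200). Next is the button.

drive_tool(plan=[[[0, -0.04, 0], [-7, 0.3, 0], 0], [[0, -0.08, 0], [-62, 0.3, 0], 0], [[0, -0.12, 0], [-62, 0.3, 0], 0], [[0.03, -0.196, -0.015], [-62, 0.3, 0], 0], [[0.09, -0.196, -0.015], [-62, 0.3, 0], 0], [[0.09, -0.196, -0.015], [-62, 0.3, 0], 0], [[0.09, -0.196, -0.015], [-62, 0.3, 0], 0], [[0.09, -0.196, -0.015], [-62, 0.3, 0], 0], [[0.09, -0.196, -0.015], [-62, 0.3, 0], 0], [[0.09, -0.196, -0.015], [-62, 0.3, 0], 0], [[0.09, -0.196, -0.015], [-62, 0.3, 0], 0], [[0.09, -0.196, -0.015], [-62, 0.3, 0], 0], [[0.09, -0.196, -0.015], [-62, 0.3, 0], 0]])

```text
clock: 57.42
tool_pos: [0.4041, -0.1998, 0.2978]
orientation: [136.9, 89.8, -178.0]
force: [0.0, 0.5, -0.6]
opening: 0.0006
```

```bash
python3 -c "
from h import *
st();look('w13',[('start_button_top',.073)])
plan((.4025,-.1938,.11,135),(.4025,-.1938,.064,135))
"
```

```text
t 57.42 p [ 0.4041 -0.1998  0.2978] rpy [ 136.86   89.85 -178.02] F [ 0.   0.5 -0.6] op 0.0006 q [ -1.1  -3.6 -19.1   0.  -74.7 -43.8]
Rcols x,y,z [[-0.003, -0.0, -1.0], [-0.709, 0.706, 0.002], [0.706, 0.709, -0.002]]
cut start_button_top 0.9 [252.8, 161.5] c [ 0.405  -0.1987] mid [ 0.4053 -0.1985] axis 51.8 ext [0.038 0.036] 623
  lm start_button_top 0.85 [254.6 166.2] [ 0.4044 -0.1976  0.073 ]
t 57.57 p [ 0.4042 -0.1998  0.298 ] rpy [ 137.58   89.88 -177.21] F [-0.8  0.1 -0.2] op 0.0001 q [ -1.1  -3.6 -19.    0.  -74.7 -43.7]
Rcols x,y,z [[-0.002, -0.0, -1.0], [-0.71, 0.705, 0.001], [0.705, 0.71, -0.002]]
(0.4025, -0.1938, 0.11, 135) -> [0.188, 0.0052, 0.0034] [0.21, -0.09, -0.08] rows 5 yaw 135.2
(0.4025, -0.1938, 0.064, 135) -> [0.234, 0.0051, 0.0035] [0.21, -0.09, -0.08] rows 6 yaw 135.2
```

View pics/w13.png

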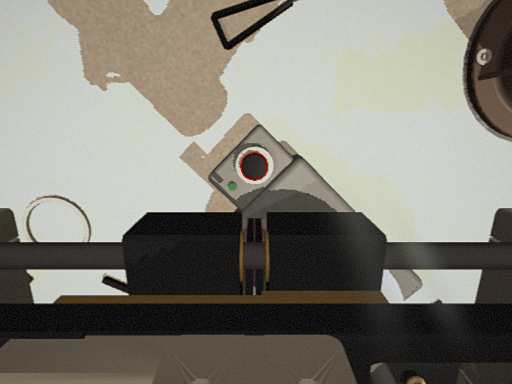

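Button at (254,166) ≈ (0.4045, -0.198). Descend and press in small steps.

drive_tool(plan=[[[0.04, 0.001, 0.0015], [0, 0, 0], 0], [[0.08, 0.001, 0.0015], [0, 0, 0], 0], [[0.12, 0.001, 0.0015], [0, 0, 0], 0], [[0.16, 0.001, 0.0015], [0, 0, 0], 0], [[0.19, 0.001, 0.0015], [0, 0, 0], 0], [[0.21, 0.001, 0.0015], [0, 0, 0], 0], [[0.22, 0.001, 0.0015], [0, 0, 0], 0], [[0.224, 0.001, 0.0015], [0, 0, 0], 0], [[0.228, 0.001, 0.0015], [0, 0, 0], 0], [[0.231, 0.001, 0.0015], [0, 0, 0], 0], [[0.231, 0.001, 0.0015], [0, 0, 0], 0]])

```text
clock: 58.48
tool_pos: [0.4039, -0.1982, 0.0674]
orientation: [141.3, 89.9, -173.5]
force: [-4.5, 0.9, 4.4]
opening: 0.0006
```

```bash
python3 -c "
from h import *
st()"
```

```text
t 58.48 p [ 0.4039 -0.1982  0.0674] rpy [ 141.33   89.87 -173.47] F [-4.5  0.9  4.4] op 0.0006 q [ -0.9   9.6 -38.8   0.  -41.7 -43.9]
Rcols x,y,z [[-0.002, -0.0, -1.0], [-0.71, 0.705, 0.001], [0.705, 0.71, -0.002]]
```

drive_tool(plan=[[[0.001, 0, 0], [0, 0, 0], 0], [[0.002, 0, 0], [0, 0, 0], 0], [[0.003, 0, 0], [0, 0, 0], 0], [[0.003, 0, 0], [0, 0, 0], 0]])

```text
clock: 58.82
tool_pos: [0.4041, -0.1982, 0.0661]
orientation: [160.2, 89.9, -154.6]
force: [-6.9, 3.2, 16.3]
opening: 0.0004
```

```bash
python3 -c "
from h import *
st()"
```

```text
t 58.82 p [ 0.4041 -0.1982  0.0661] rpy [ 160.21   89.92 -154.57] F [-6.9  3.2 16.3] op 0.0004 q [ -0.9   9.7 -39.    0.1 -41.4 -43.9]
Rcols x,y,z [[-0.001, -0.001, -1.0], [-0.71, 0.704, 0.0], [0.704, 0.71, -0.001]]
```

Spring law matches: 4.4 N at 5.6 mm, then a hard stop with 16 N at 7 mm. One millimetre more for certainty, then up and away.

drive_tool(plan=[[[0.003, 0, 0], [0, 0, 0], 0], [[0.004, 0, 0], [0, 0, 0], 0], [[0.004, 0, 0], [0, 0, 0], 0]])

```text
clock: 59.07
tool_pos: [0.4042, -0.1983, 0.0657]
orientation: [-129.6, 89.9, -84.3]
force: [-15.9, 9.5, 43.4]
opening: 0.0007
```

drive_tool(plan=[[[-0.01, 0, 0], [0, 0, 0], 0], [[-0.04, 0, 0], [0, 0, 0], 0], [[-0.08, 0, 0], [0, 0, 0], 0], [[-0.25, 0, 0], [0, 0, 0], 0], [[-0.25, 0, 0], [0, 0, 0], 0], [[-0.25, 0, 0], [0, 0, 0], 0], [[-0.25, 0, 0], [0, 0, 0], 0], [[-0.25, 0, 0], [0, 0, 0], 0], [[-0.25, 0, 0], [0, 0, 0], 0], [[-0.25, 0, 0], [0, 0, 0], 0], [[-0.25, 0, 0], [0, 0, 0], 0]])

```text
clock: 59.98
tool_pos: [0.4037, -0.1978, 0.315]
orientation: [-156.4, 89.9, -111.1]
force: [-1.0, -0.2, -0.2]
opening: 0.0002
```

```bash
python3 -c "
from h import *
st()
im=ctrl.snapshot('scene');cv2.imwrite('pics/s3.png',cv2.resize(im[120:270,160:330],(680,600)))
for n,z in (('bar_handle',.258),('knob_grip',.261),('lid',.14)):
    for r in ctrl.landmark_of('scene',n)[:1]:print(n,r['confidence'],at('scene',r['pixel'],z).round(4))
"
```

```text
t 59.98 p [ 0.4037 -0.1978  0.315 ] rpy [-156.41   89.95 -111.14] F [-1.  -0.2 -0.2] op 0.0002 q [ -0.8  -4.3 -17.5   0.1 -76.8 -43.9]
Rcols x,y,z [[-0.0, -0.001, -1.0], [-0.71, 0.704, -0.0], [0.704, 0.71, -0.001]]
bar_handle 0.62 [ 0.4779 -0.1106  0.258 ]
knob_grip 0.76 [ 0.4796 -0.0243  0.261 ]
lid 0.93 [ 0.4791 -0.006   0.14  ]
```

View pics/s3.png

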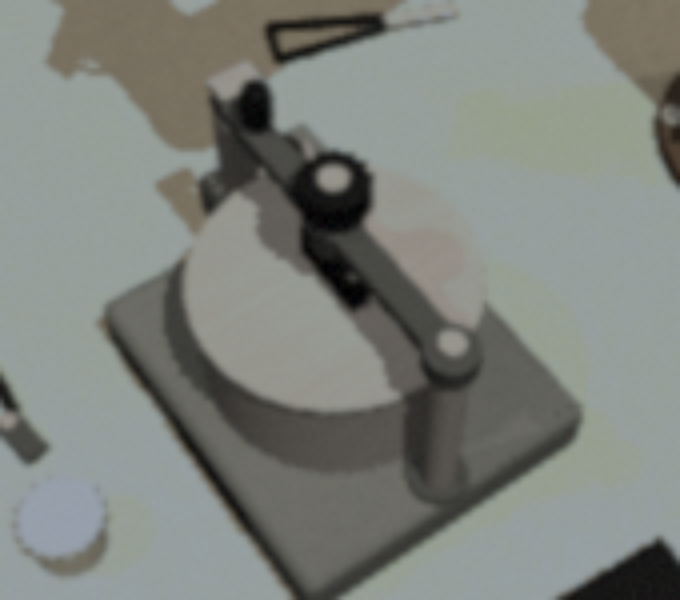

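The lid is seated, the bar lies in its catch at (240,85), the knob at (335,190) is down and the arm is clear. Handing in.

```bash
python3 -c "
from h import *
print(ctrl.close_job())"
```

```text
the job is handed in; nothing more can be done
None
```

I carried out every step in order and handed the job in at about 60 s of the 210 s allowed. The hand-in reports no verdict, so everything below rests on my own checks.

- **Pieces:** only two were on the board, one bangle and one knife handle. Both were seen lying in the drum before the lid went on.
- **Lid:** it sat coaxial with the rim to about 1–2 mm by the camera. Its weight came off the gripper at the expected height, so I take it as fully seated.
- **Bar:** I swung it until it hit its stop (34 N). The picture taken after that shows it straight across the lid and in the catch.
- **Knob:** it took about 900° of clockwise turning, ending in a sharp rise in torque to 1.0 N m at its stop. I could not measure the foot's force on the lid directly, but the pictures show the foot on the lid's grip.
- **Button:** 4.4 N at 5.6 mm of travel, then a hard stop at 7 mm. I then withdrew the arm, and it ended about 24 cm above the button.

**Things to know:**
- **Button force:** my last extra push read 43 N at the fingertips. That is above the 40 N figure, which I read as applying to the arm and the gripper's body.
- **Button up:** I did not confirm it in a final picture.
- **Bystanders:** I did not measure them at the end. I saw none disturbed in the pictures I took.
- **Camera readings:** the last scene-camera estimates of the lid, knob and handle were off by up to 1 cm from the wrist-camera ones. That is within that view's usual error.

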